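# Set the conveyor guide rail with a gauge blade

### The arm

A 7-joint arm with a two-finger parallel gripper is mounted at the origin on the work surface. World frame = base frame: x ahead of the robot, y to its left, z up, the work surface at z = 0. Lengths are in mm, angles in rad, forces in N, time in s.
With the tool pointing down it reaches from about 425 to 1025 mm from the base axis. Payload 9.4 kg.
Tool frame: the origin (TCP) lies midway between the tips of the shut fingers; the grasp point (between the pads) lies behind it (robot.tcp_to_grasp is the z of the grasp point in the tool frame, in mm); z points along the fingers, y is the line along which they close (so a half turn about z gives the same grasp; the last joint's range is limited). The gripper opens to 93 mm and grips with 3 to 60 N. Pads are 15 mm wide; open, the fingers measure 128 mm over their backs; the gripper's body (75 mm by 188 mm) begins 65 mm behind the grasp point.
Start: joints at [1.195, 0.599, -0.003, 1.599, 0.002, 0.943, -0.08], TCP at [213.411, -692.878, 218.618] pointing down, gripper open.
Joint ranges: [-2.57, 2.57], [-0.35, 1.97], [-1.29, 1.29], [0.11, 2.56], [-1.05, 4.19], [0.11, 1.86], [-2.63, 2.63]. Speed limits (rad/s): [2.22, 2.22, 3.01, 3.01, 3.14, 3.14, 3.14].

### API

Orientations are given as a rotation vector (axis times angle).
In Python, from workcell import sensors, eyes, job_done, finder, robot gives the robot as it stands.
- The arm moves only by the tool send_rows, never from a script. Its arguments are lists of equal length, an entry for each row: "gripper": the finger opening in m, from 0 to 0.093; "dp": the shift along the tool's x, y, z in m, a list of three; "yaw": the turn about the tool's z in rad. A call has exactly 5 rows; each row shifts and turns the commanded pose from where the row before left it, along the tool's axes as they then stand; what a row does not reach is not made up. A row lasts 1/10 s, in which the tool goes at most 50 mm and 8.59 degrees, less where a joint would pass 70% of its speed; a pose out of reach is approached as far as the arm can. A call is refused whole if a number of a shift passes 0.05 or a number of a turn 0.15, either way. A call with a gripper value outside its range is refused whole. The fingers move at their own pace and stop on an object; "newtons" is the grip in N (left out, the last holds). Time passes only in rows, so rows that do not move let the fingers close, or fill a call up. It gives the time, the measured TCP pose, the force, the opening and the grip force at its end, in the units of the state.
- sensors.state(): the state, without advancing time (a new reading comes with each control period).
- eyes.grab_frame(name): name is "scene" or "top" or "wrist"; returns a dict with "image" (400x640x3 uint8, blue, green, red), "fovy" (degrees; the focal length in pixels is half the picture's height over the tangent of half this angle, whatever the lens; pixels are square), "cx", "cy" (the principal point, pixels), "view" (4x4, takes a point from world to camera coordinates); the wrist camera has in their place "mount" (4x4, takes a point from camera to tool coordinates, whose origin is the TCP and whose axes are the flange's). Camera axes: x right, y up, looking along -z (the intrinsics and any distortion apply to the point x, -y, -z); pixel columns grow to the right and rows downward; lengths in mm; the calibration is good to about 2 mm. A picture is of the moment at which its call begins: read the wrist's pose just before it. There is no depth.
- job_done(): hands the job in; it is judged then, once.
Trained networks look in a picture, given as the dict that the camera call returned (one of the last four; its "shot" number tells which), for a name from the list of things; names that differ only in an ending like _2 or _b are one class to them, and where a whole thing is asked for, a point or a joint stands for the part that bears it (a point fixed in the world has none). Each returns a list of dicts, best first, with "p" (0 to 1); they miss things now and then, are a little off and sometimes report something else, mostly with a low value. They report only what shows in the picture. A call takes as long as a camera call. They do not tell look-alikes from the thing itself.
- finder.recognise(target, picture): "position" ([x, y, z] in mm, in the coordinates of the camera as it stood for that picture, good to about 4 mm: the middle of the surface that is visible of it).
- finder.pinpoint(target, picture): "position" ([x, y, z] in mm, in the coordinates of the camera as it stood for that picture, good to about 4 mm: a listed point, or the origin of a listed thing).
The state is a dict: "t": time; "joint_positions": joint angles; "joint_vel": joint speeds; "joint_torque": joint torques, N m; "position": TCP position; "eef_rot": TCP orientation; "force": force on the tool from outside, world axes, zero at the start; "moment": the same for the moment, N m; "width": opening from 0.0 (shut) to 1.0 (fully open); "finger_force": force on a finger pad.
Only numpy, scipy, OpenCV 4.12 (cv2) and the standard library are available. Lean on these libraries where they do the work, as an engineer would, in place of code of your own. Each camera call takes 0.05 s, during which the arm holds its last target. There are 200 camera calls.

### The job

Set the conveyor's near guide rail for this pink tub: slide the yellow 6 mm gauge blade upright down into the gap between tub and rail, nose on the belt, let go of it, and gently slide the rail up until the tub stands hard against the far rail and the blade is lightly pinched - firm, never forced. Then draw the blade straight up: it must come out with a clear, even drag; hang it back in the slot it came from and leave tub, rail and everything else as they are.

Things in the scene. Friction and masses are not known exactly. Their poses are not given: they have to be found in the camera images.
- gauge6: gauge to use: steel blade 6 mm thick (its x), 25 mm wide (its y), 92 mm long, lowest 16 mm tapered to a blunt nose about 4 mm thick; on top a yellow handle 18 mm (x) x 36 mm (y) x 40 mm tall. Origin at the tip of the nose, z up the blade (handle spans z = 92 to 132 mm). 0.13 kg. Starts hanging in one of the rack's slots. Pinched right (6 to 15 N) it drags with 2 to 4 N; over 25 N spoils it
- gauge8: another gauge of the same shape, 8 mm thick, red handle, hanging in the other slot, 34 mm of free space between the two handles; leave it alone
- rack: fixed grey gauge rack, 60 mm (x) x 150 mm (y), origin at the centre of its underside. Its top shelf, 12 mm thick, upper face 100 mm above the table, has slots at y = +35 and -35 mm, each 10 mm (x) x 29 mm (y). Blades hang in them by the shoulders of their handles, nose 8 mm above the table, blade x along rack x
- conveyor: fixed bench conveyor, belt stopped, running along its own y from -500 to +220 mm; origin at table level under the lane, x across the belt from near rail to far rail. Belt 140 mm wide, its top 75 mm above the table. Rail brackets at y = +-165 mm, x = +-98 mm with black knobs up to 151 mm above the table
- near_rail: rail to set: bar 380 mm long (y), 12 mm thick, 26 mm tall. Origin on its green inner face, mid length and height, 117.5 mm above the table; x points to the tub, the bar lies at x = -12 to 0. Slides only along x; friction clamps: about 8 N moves it, it stays where left. Rods at y = +-165 mm; both sides are clear for fingers at |y| < 120 mm. Pinch it from above or push from behind
- tub: pink sealed tub, cylinder 60 mm in diameter, 80 mm tall, 0.3 to 0.56 kg, loose and upright on the belt between the rails; origin at the centre of its underside. It stands 1 to 4 mm short of the far rail, which is clamped tight, gives about 0.7 mm at 10 N (rubber-backed strip) and whose place is not measured. 6 mm clearance means near_rail's inner face 36 mm from the tub's axis
- spare_tub: aqua tub of the same size on the table; leave it alone.
- carton: small open carton 130 x 170 x 85 mm on the table; leave it alone.
There are look-alikes about, which are no part of the job. Leave any green or red look-alike of the tub alone.

How it is judged (in metres and radians):
On the way, in this order (a step that is already met when the one before it is completed fails the run):
1. the yellow gauge stands in the gap between tub and near rail, nose on the belt, let go (z of gauge6 in the frame of conveyor between 0.07 and 0.08 m and x of gauge6 in the frame of near_rail between 0 and 0.02 m and horizontal distance between gauge6 and tub below 0.048 m and angle between gauge6's own z axis and vertical below 0.35 rad and contact force between the fingers and gauge6 below 0.3 N), for 0.2 s.
2. the rail pinches the standing gauge against the tub (over 5 N) with the tub against the far rail (contact force between near_rail and gauge6 above 5 N and contact force between gauge6 and tub above 5 N and z of gauge6 in the frame of conveyor below 0.08 m and contact force between the fingers and gauge6 below 0.3 N), for 0.1 s.
3. the gauge is drawn up by the fingers, dragging between rail and tub (contact force between the fingers and gauge6 above 2 N and contact force between near_rail and gauge6 above 1.5 N and contact force between gauge6 and tub above 1.5 N and z of gauge6 in the frame of conveyor between 0.081 and 0.125 m), for 0.1 s.
At the end, for the whole second after the job is handed in: clearance between tub and near rail 6 mm +- 1.5 mm; tub upright on the belt within 15 mm of where it began; yellow gauge hanging still and upright in its own slot within 8 mm of its first place (x of tub in the frame of near_rail between 0.0345 and 0.0375 m and distance of tub from where it was at the start of the episode below 0.015 m and angle between tub's own z axis and vertical below 0.05 rad and z of tub in the frame of conveyor below 0.078 m and distance of gauge6 from where it was at the start of the episode below 0.008 m and angle between gauge6's own z axis and vertical below 0.1 rad and linear speed of each of gauge6, tub below 0.02 m/s); the robot touches nothing.
It fails at once if the blade is forced: over 25 N between it and the rail or the tub (contact force between near_rail and gauge6 above 25 N or contact force between gauge6 and tub above 25 N).
It fails at once if the tub is tipped or lifted (angle between tub's own z axis and vertical above 0.2 rad or z of tub in the frame of conveyor above 0.09 m).
It fails at once if the red gauge, spare tub or carton is moved (distance of gauge8 from where it was at the start of the episode above 0.012 m or distance of any of spare_tub, carton from where it was at the start of the episode above 0.02 m).
It also fails if it takes over 72 s, if anything falls off the work surface, if the arm or the gripper's body presses on something with over 40 N, if the wrist force passes 120 N, or if a joint passes its speed limit or range.

## Working session

There is one attempt and no reset: what is moved stays moved. The work goes in short steps, Python scripts to look and compute and a tool call to move; the robot and the scene stay as the last step left them, time stands still between calls to the robot, and variables do not carry over. Pictures are saved under pics/ and viewed, at most 10 in all, crops included, and the job is handed in when it is done.

Besides the shell and the picture viewer there is one more tool, called after ">>>" in YAML: its name, and indented under it one key for each argument. send_rows: Moves the arm, as the interface text tells. Its arguments: {"type":"object","properties":{"gripper":{"type":"array","items":{"type":"number"}},"dp":{"type":"array","items":{"type":"array","items":{"type":"number"}}},"yaw":{"type":"array","items":{"type":"number"}},"newtons":{"type":"number"}},"required":["gripper","dp","yaw"]}

```bash
mkdir -p pics; ls
cat > h.py <<'E'
import numpy as np, cv2
from scipy.spatial.transform import Rotation as R
from workcell import sensors, eyes, job_done, finder, robot
def T_tool(s):
    T=np.eye(4);T[:3,:3]=R.from_rotvec(s["eef_rot"]).as_matrix();T[:3,3]=s["position"];return T
def grab(n):
    s=sensors.state();f=eyes.grab_frame(n)
    f["c2w"]=np.linalg.inv(np.array(f["view"])) if "view" in f else T_tool(s)@np.array(f["mount"])
    return f
def w(f,p): return (f["c2w"]@np.r_[p,1])[:3]
def px(f,P):
    c=np.linalg.inv(f["c2w"])@np.r_[P,1];F=200/np.tan(np.radians(f["fovy"]/2))
    return np.array([f["cx"]+F*c[0]/-c[2],f["cy"]+F*-c[1]/-c[2]])
def ray(f,u,v,z):
    F=200/np.tan(np.radians(f["fovy"]/2));d=f["c2w"][:3,:3]@np.array([(u-f["cx"])/F,-(v-f["cy"])/F,-1]);o=f["c2w"][:3,3]
    return o+d*(z-o[2])/d[2]
E
python3 - <<'E'
from h import *
print(sensors.state(), robot.tcp_to_grasp)
for n in ("scene","top"):
    f=grab(n);cv2.imwrite(f"pics/{n}0.png",f["image"])
    print(n,{k:v for k,v in f.items() if k not in("image","c2w","view")},f["c2w"].round(2).tolist())
    for t in ("gauge6","gauge8","rack","conveyor","near_rail","tub","spare_tub","carton"):
        for r in finder.pinpoint(t,f)[:4]:
            P=w(f,r["position"]);print(t,round(r["p"],2),P.round(1),px(f,P).round())
E
```

```text
pics
{'t': 0.0, 'joint_positions': array([ 1.195316  ,  0.60014883, -0.00255271,  1.60010785,  0.001807  ,
        0.94289712, -0.07979053]), 'joint_vel': array([-0.00132058, -0.00104046, -0.00151167, -0.0008896 , -0.00112817,
       -0.00058699, -0.0008303 ]), 'joint_torque': array([-2.29165244e-04, -7.65086031e+01,  1.49739739e+00, -2.52354813e+01,
       -5.22967894e-02,  1.68263231e-02,  1.92159987e-04]), 'position': array([ 213.25327368, -692.42565774,  217.75057611]), 'eef_rot': array([-3.10508605e+00, -4.67477994e-01,  5.85163580e-04]), 'force': array([-0.6415213 , -0.08102181, -0.33908444]), 'moment': array([-0.03585703,  0.00062413, -0.01030405]), 'finger_force': 0.0, 'width': 1.0037188209533696} -18.8
scene {'fovy': 42.83556403552628, 'cx': 316.18689033353365, 'cy': 198.1948654424527, 'shot': 1} [[-0.75, -0.49, 0.45, 1130.42], [0.66, -0.54, 0.52, 637.46], [-0.01, 0.68, 0.73, 1032.49], [0.0, 0.0, 0.0, 1.0]]
conveyor 0.87 [575.  -10.1  -0.6] [315. 229.]
near_rail 0.74 [529.3   1.9 121.5] [331. 190.]
tub 0.95 [779.5 132.3   2.5] [289. 309.]
tub 0.65 [ 3.619e+02  7.480e+01 -2.0
[... 401 characters left out ...]
gauge6 0.48 [527.5 348.3   8. ] [195. 215.]
gauge6 0.39 [573.5  -4.8   2.8] [328. 196.]
gauge6 0.38 [776.3 269.9   3.1] [227. 125.]
gauge8 0.57 [452.7 359.7   5.7] [190. 243.]
gauge8 0.48 [527.5 348.3   8. ] [195. 215.]
gauge8 0.39 [573.5  -4.8   2.8] [328. 196.]
gauge8 0.38 [776.3 269.9   3.1] [227. 125.]
rack 0.56 [495.7 354.3   1.2] [193. 227.]
conveyor 0.77 [574.8  -4.9   1.7] [328. 195.]
near_rail 0.82 [535.3  -3.8 112.9] [326. 204.]
tub 0.92 [753.   15.5   2.5] [319. 131.]
tub 0.87 [363.2  77.1  -4.4] [298. 276.]
tub 0.77 [779.5 133.3  -0.8] [277. 123.]
tub 0.68 [533.4  -1.4 119. ] [325. 204.]
spare_tub 0.95 [775.4 267.4   3.4] [228. 125.]
carton 0.81 [ 322.2 -382.2   -1.4] [477. 290.]
```

View pics/scene0.png

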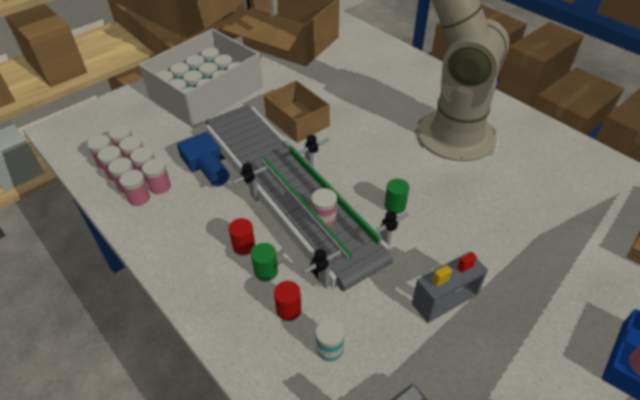

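View pics/top0.png

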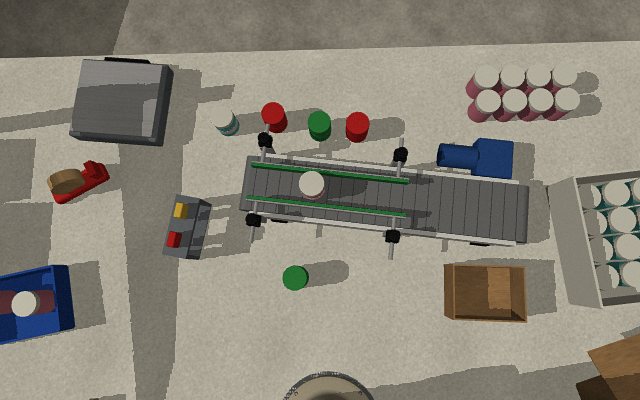

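Top view: pink tub at (311,184) between the green rails, with the near rail at about row 204. The rack is at (187,227), with the yellow gauge at (180,210) and the red one at (174,239). The red, green and aqua cans beside the belt are look-alikes. Next I fly the wrist camera over the lane.

```bash
cat >> h.py <<'E'
def plan(P,head=None,calls=1,step=None):
    """rows (tool dp in m, yaw) to world P mm, tool-x heading deg"""
    s=sensors.state();M=R.from_rotvec(s["eef_rot"]).as_matrix();h=np.degrees(np.arctan2(M[1,0],M[0,0]))
    head=h if head is None else head
    dh=(head-h+180)%360-180;n=5*calls;D=(np.array(P)-s["position"])/n
    print("pos",s["position"].round(1),"head",round(h,1),"tilt",np.degrees(np.arccos(-M[2,2])).round(2),"w",round(s["width"]*93,1),"j7",s["joint_positions"][6].round(2),"t",round(s["t"],2))
    for c in range(calls):
        L=[]
        for i in range(5):
            a=np.radians(h+dh*(5*c+i)/n);X=np.array([np.cos(a),np.sin(a)]);Y=np.array([np.sin(a),-np.cos(a)])
            L.append([round(X@D[:2]/1000,4),round(Y@D[:2]/1000,4),round(-D[2]/1000,4)])
        print(L,"yaw",round(-np.radians(dh)/n,4))
E
python3 - <<'E'
from h import *
f=grab("wrist");print(np.array(f["mount"]).round(3),f["fovy"],f["cx"],f["cy"])
f=grab("top")
# rail direction from green rail pixels
im=cv2.cvtColor(f["image"],cv2.COLOR_BGR2HSV)
m=((im[...,0]>50)&(im[...,0]<75)&(im[...,1]>120));
for r0,r1 in((150,190),(193,222)):
    v,u=np.nonzero(m[r0:r1,240:420]);v=v+r0;u=u+240
    p=np.polyfit(u,v,1);a=ray(f,u.min(),np.polyval(p,u.min()),130);b=ray(f,u.max(),np.polyval(p,u.max()),130)
    print(a.round(1),b.round(1),np.linalg.norm(a-b).round(1),np.degrees(np.arctan2(a[1]-b[1],a[0]-b[0])).round(2))
plan((560,-60,330),90,4)
E
```

```text
[[ 0.00000e+00  9.64000e-01  2.65000e-01  7.22410e+01]
 [ 1.00000e+00  0.00000e+00 -2.00000e-03  8.43000e-01]
 [-2.00000e-03  2.65000e-01 -9.64000e-01 -1.66161e+02]
 [ 0.00000e+00  0.00000e+00  0.00000e+00  1.00000e+00]] 60.99689484028848 319.0680953842849 199.49136763447953
[631.7 175.6 130. ] [ 581.6 -197.1  130. ] 376.1 82.35
[553.1 186.5 130. ] [ 504.5 -186.7  130. ] 376.4 82.58
pos [ 213.4 -692.9  218.6] head 17.1 tilt 0.0 w 93.3 j7 -0.08 t 1.0
[[np.float64(0.0259), np.float64(-0.0251), np.float64(-0.0056)], [np.float64(0.0274), np.float64(-0.0234), np.float64(-0.0056)], [np.float64(0.0289), np.float64(-0.0217), np.float64(-0.0056)], [np.float64(0.0302), np.float64(-0.0198), np.float64(-0.0056)], [np.float64(0.0314), np.float64(-0.0178), np.float64(-0.0056)]] yaw -0.0636
[[np.float64(0.0324), np.float64(-0.0158), np.float64(-0.0056)], [np.float64(0.0334), np.float64(-0.0137), np.float64(-0.0056)], [np.float64(0.0342), np.float64(-0.0115), np.float64(-0.0056)], [np.float64(0.0348), np.float64(-0.0094), np.float64(-0.0056)], [np.float64(0.0354), np.float64(-0.0071), np.float64(-0.0056)]] yaw -0.0636
[[np.float64(0.0358), np.float64(-0.0049), np.float64(-0.0056)], [np.float64(0.036), np.float64(-0.0026), np.float64(-0.0056)], [np.float64(0.0361), np.float64(-0.0003), np.float64(-0.0056)], [np.float64(0.036), np.float64(0.002), np.float64(-0.0056)], [np.float64(0.0358), np.float64(0.0043), np.float64(-0.0056)]] yaw -0.0636
[[np.float64(0.0355), np.float64(0.0066), np.float64(-0.0056)], [np.float64(0.035), np.float64(0.0088), np.float64(-0.0056)], [np.float64(0.0344), np.float64(0.011), np.float64(-0.0056)], [np.float64(0.0336), np.float64(0.0132), np.float64(-0.0056)], [np.float64(0.0327), np.float64(0.0153), np.float64(-0.0056)]] yaw -0.0636
```

>>> send_rows:
  gripper: [0.093,0.093,0.093,0.093,0.093]
  dp:
    - [0.026,-0.025,-0.006]
    - [0.027,-0.023,-0.006]
    - [0.029,-0.022,-0.006]
    - [0.03,-0.02,-0.006]
    - [0.031,-0.018,-0.006]
  yaw: [-0.06,-0.06,-0.06,-0.06,-0.06]

```text
t: 1.5
position: [301.0, -534.2, 249.0]
eef_rot: [3.0, 0.93, 0.0]
force: [0.9, 0.6, 0.9]
width: 1.0
finger_force: 0.0
```

>>> send_rows:
  gripper: [0.093,0.093,0.093,0.093,0.093]
  dp:
    - [0.032,-0.016,-0.006]
    - [0.033,-0.014,-0.006]
    - [0.034,-0.012,-0.006]
    - [0.035,-0.009,-0.006]
    - [0.035,-0.007,-0.006]
  yaw: [-0.06,-0.06,-0.06,-0.06,-0.06]

```text
t: 2.0
position: [390.4, -378.5, 279.1]
eef_rot: [2.827, 1.368, 0.0]
force: [1.1, -0.8, 0.1]
width: 0.998
finger_force: 0.0
```

>>> send_rows:
  gripper: [0.093,0.093,0.093,0.093,0.093]
  dp:
    - [0.036,-0.005,-0.006]
    - [0.036,-0.003,-0.006]
    - [0.036,0,-0.006]
    - [0.036,0.002,-0.006]
    - [0.036,0.004,-0.006]
  yaw: [-0.06,-0.06,-0.06,-0.06,-0.06]

```text
t: 2.5
position: [483.5, -223.7, 309.1]
eef_rot: [2.591, 1.775, 0.0]
force: [0.3, 0.1, -0.3]
width: 1.002
finger_force: 0.0
```

>>> send_rows:
  gripper: [0.093,0.093,0.093,0.093,0.093]
  dp:
    - [0.036,0.007,-0.005]
    - [0.035,0.009,-0.005]
    - [0.034,0.011,-0.005]
    - [0.034,0.013,-0.005]
    - [0.033,0.015,-0.005]
  yaw: [-0.06,-0.06,-0.06,-0.06,-0.06]

```text
t: 3.0
position: [580.0, -70.3, 334.1]
eef_rot: [2.297, 2.142, 0.0]
force: [-0.0, -0.2, -0.4]
width: 1.0
finger_force: 0.0
```

Run:
```python
from h import *
f=grab("wrist");cv2.imwrite("pics/w1.png",f["image"])
for t in ("tub","near_rail","conveyor"):
    for r in finder.pinpoint(t,f)[:3]:
        P=w(f,r["position"]);print(t,round(r["p"],2),P.round(1),px(f,P).round())
plan((520,300,330),172,2)
```

```text
tub 0.94 [744.  -90.3   4.1] [432. 162.]
tub 0.84 [358.2  77.4   0.6] [150.  60.]
tub 0.82 [755.    6.    2.6] [440.  94.]
near_rail 0.98 [536.4  -7.6 120.1] [276. 118.]
conveyor 0.81 [572.5 -13.2   5. ] [311. 117.]
pos [579.5 -71.1 333.5] head 85.9 tilt 0.02 w 93.3 j7 -0.23 t 3.2
[[np.float64(0.0366), np.float64(-0.0086), np.float64(0.0003)], [np.float64(0.0375), np.float64(-0.003), np.float64(0.0003)], [np.float64(0.0375), np.float64(0.0027), np.float64(0.0003)], [np.float64(0.0367), np.float64(0.0082), np.float64(0.0003)], [np.float64(0.035), np.float64(0.0136), np.float64(0.0003)]] yaw -0.1502
[[np.float64(0.0326), np.float64(0.0187), np.float64(0.0003)], [np.float64(0.0294), np.float64(0.0234), np.float64(0.0003)], [np.float64(0.0256), np.float64(0.0275), np.float64(0.0003)], [np.float64(0.0212), np.float64(0.031), np.float64(0.0003)], [np.float64(0.0163), np.float64(0.0339), np.float64(0.0003)]] yaw -0.1502
```

View pics/w1.png

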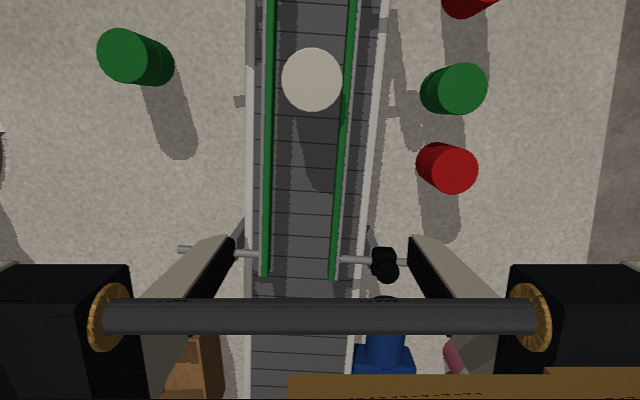

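Wrist view: tub lid at (312,80), near rail at column ~268, far rail at ~345. On to the rack.

Run:
```python
from h import *
plan((600,330,330),172,3)
```

```text
pos [579.5 -71.1 333.5] head 85.9 tilt 0.02 w 93.3 j7 -0.23 t 3.2
[[np.float64(0.0268), np.float64(-0.0005), np.float64(0.0002)], [np.float64(0.0267), np.float64(0.0021), np.float64(0.0002)], [np.float64(0.0263), np.float64(0.0048), np.float64(0.0002)], [np.float64(0.0257), np.float64(0.0074), np.float64(0.0002)], [np.float64(0.0249), np.float64(0.0099), np.float64(0.0002)]] yaw -0.1001
[[np.float64(0.0237), np.float64(0.0124), np.float64(0.0002)], [np.float64(0.0224), np.float64(0.0147), np.float64(0.0002)], [np.float64(0.0208), np.float64(0.0169), np.float64(0.0002)], [np.float64(0.019), np.float64(0.0189), np.float64(0.0002)], [np.float64(0.017), np.float64(0.0207), np.float64(0.0002)]] yaw -0.1001
[[np.float64(0.0149), np.float64(0.0223), np.float64(0.0002)], [np.float64(0.0126), np.float64(0.0236), np.float64(0.0002)], [np.float64(0.0102), np.float64(0.0248), np.float64(0.0002)], [np.float64(0.0076), np.float64(0.0257), np.float64(0.0002)], [np.float64(0.005), np.float64(0.0263), np.float64(0.0002)]] yaw -0.1001
```

>>> send_rows:
  gripper: [0.093,0.093,0.093,0.093,0.093]
  dp:
    - [0.027,0,0]
    - [0.027,0.002,0]
    - [0.026,0.005,0]
    - [0.026,0.007,0]
    - [0.025,0.01,0]
  yaw: [-0.1,-0.1,-0.1,-0.1,-0.1]

```text
t: 3.7
position: [586.2, 61.5, 333.5]
eef_rot: [1.698, 2.643, -0.002]
force: [0.6, -0.9, -1.1]
width: 1.002
finger_force: 0.0
```

>>> send_rows:
  gripper: [0.093,0.093,0.093,0.093,0.093]
  dp:
    - [0.024,0.012,0]
    - [0.022,0.015,0]
    - [0.021,0.017,0]
    - [0.019,0.019,0]
    - [0.017,0.021,0]
  yaw: [-0.1,-0.1,-0.1,-0.1,-0.1]

```text
t: 4.2
position: [594.2, 195.5, 333.3]
eef_rot: [0.991, 2.981, -0.002]
force: [0.3, -0.2, 0.5]
width: 1.002
finger_force: 0.0
```

>>> send_rows:
  gripper: [0.093,0.093,0.093,0.06,0.06]
  dp:
    - [0.015,0.022,0]
    - [0.013,0.024,0]
    - [0.01,0.025,0]
    - [0.008,0.026,0]
    - [0.005,0.026,0]
  yaw: [-0.1,-0.1,-0.1,-0.1,-0.1]

```text
t: 4.7
position: [601.4, 330.0, 333.2]
eef_rot: [0.222, 3.134, -0.003]
force: [-0.1, -0.4, 0.0]
width: 0.877
finger_force: 0.0
```

```bash
cat >> h.py <<'E'
def blob(f,lo,hi,z,amin=60):
    m=cv2.inRange(cv2.cvtColor(f["image"],cv2.COLOR_BGR2HSV),lo,hi)
    for c in sorted(cv2.findContours(m,cv2.RETR_EXTERNAL,cv2.CHAIN_APPROX_NONE)[0],key=cv2.contourArea)[::-1][:3]:
        if cv2.contourArea(c)<amin: continue
        b=cv2.boxPoints(cv2.minAreaRect(c));W=np.array([ray(f,*p,z) for p in b])
        e=[W[1]-W[0],W[2]-W[1]];print("px",b.mean(0).round(1),"world",W.mean(0).round(1),[(np.linalg.norm(x).round(1),np.degrees(np.arctan2(x[1],x[0])).round(1)) for x in e])
E
python3 - <<'E'
from h import *
f=grab("wrist");cv2.imwrite("pics/w2.png",f["image"])
for t in ("gauge6","gauge8","rack"):
    for r in finder.pinpoint(t,f)[:3]:
        P=w(f,r["position"]);print(t,round(r["p"],2),P.round(1),px(f,P).round())
blob(f,(20,120,80),(35,255,255),140)
blob(f,(0,150,80),(8,255,255),140)
plan((600,330,330),172,1)
E
```

```text
gauge6 0.65 [457.6 353.6   9.7] [323.  50.]
gauge6 0.64 [526.  340.7   8.1] [321. 105.]
gauge6 0.44 [771.1 266.5   2.3] [296. 268.]
gauge8 0.65 [457.6 353.6   9.7] [323.  50.]
gauge8 0.64 [526.  340.7   8.1] [321. 105.]
gauge8 0.44 [771.1 266.5   2.3] [296. 268.]
rack 0.72 [487.9 348.6  -0.5] [323.  76.]
px [321.2 102. ] world [524.4 340.9 140. ] [(np.float64(35.3), np.float64(168.6)), (np.float64(17.5), np.float64(79.2))]
px [562.1 142.7] world [601.4 583.8 140. ] [(np.float64(112.3), np.float64(120.2)), (np.float64(50.2), np.float64(35.6))]
px [325.5  26.9] world [456.1 354.7 140. ] [(np.float64(35.0), np.float64(167.6)), (np.float64(17.1), np.float64(78.4))]
pos [601.1 329.7 333. ] head 171.7 tilt 0.09 w 65.2 j7 0.44 t 4.9
[[np.float64(0.0002), np.float64(0.0), np.float64(0.0006)], [np.float64(0.0002), np.float64(0.0), np.float64(0.0006)], [np.float64(0.0002), np.float64(0.0), np.float64(0.0006)], [np.float64(0.0002), np.float64(0.0), np.float64(0.0006)], [np.float64(0.0002), np.float64(0.0), np.float64(0.0006)]] yaw -0.0011
```

View pics/w2.png

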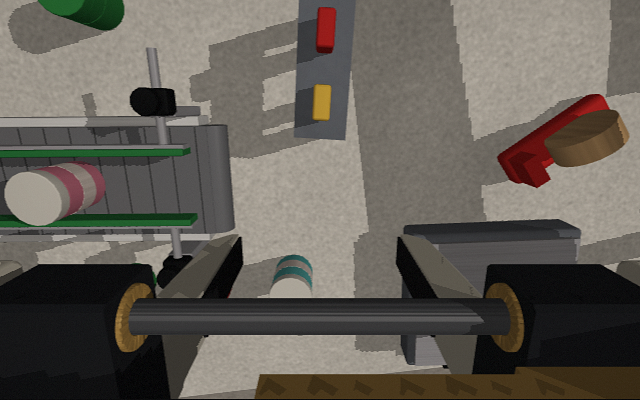

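Yellow handle at (321,102), 35×17.5 mm, which matches gauge6. The red one is at (326,30). The pitch of 69.7 mm at 168.6° checks. Approaching above the yellow handle.

Run:
```python
from h import *
f=grab("wrist");print(px(f,sensors.state()["position"]))
plan((533,340,205),168.6,1)
```

```text
[320.85935488 251.5853161 ]
pos [601.3 329.1 333.1] head 171.6 tilt 0.1 w 62.0 j7 0.44 t 4.95
[[np.float64(0.0138), np.float64(0.0002), np.float64(0.0256)], [np.float64(0.0138), np.float64(0.0), np.float64(0.0256)], [np.float64(0.0138), np.float64(-0.0001), np.float64(0.0256)], [np.float64(0.0138), np.float64(-0.0003), np.float64(0.0256)], [np.float64(0.0138), np.float64(-0.0004), np.float64(0.0256)]] yaw 0.0105
```

>>> send_rows:
  gripper: [0.06,0.06,0.06,0.06,0.06]
  dp:
    - [0.014,0,0.025]
    - [0.014,0,0.025]
    - [0.014,0,0.025]
    - [0.014,0,0.025]
    - [0.014,0,0.025]
  yaw: [0.0105,0.0105,0.0105,0.0105,0.0105]

```text
t: 5.45
position: [532.1, 340.1, 207.9]
eef_rot: [0.313, 3.125, -0.002]
force: [0.0, -0.3, -0.5]
width: 0.643
finger_force: 0.0
```

Run:
```python
from h import *
f=grab("wrist");cv2.imwrite("pics/w3.png",f["image"])
blob(f,(20,120,80),(35,255,255),140)
blob(f,(0,150,80),(8,255,255),140)
plan((524.4,340.9,110),168.8,1)
```

```text
px [321. 196.] world [520.6 342.1 140. ] [(np.float64(16.7), np.float64(78.6)), (np.float64(41.3), np.float64(-10.8))]
px [616.  223.8] world [584. 548. 140.] [(np.float64(65.0), np.float64(118.0)), (np.float64(56.1), np.float64(31.0))]
px [321.   99.5] world [455.8 355.1 140. ] [(np.float64(34.9), np.float64(168.1)), (np.float64(16.8), np.float64(78.5))]
pos [528.4 339.6 204.2] head 168.7 tilt 0.34 w 59.9 j7 0.21 t 5.5
[[np.float64(0.0008), np.float64(0.0001), np.float64(0.0188)], [np.float64(0.0008), np.float64(0.0001), np.float64(0.0188)], [np.float64(0.0008), np.float64(0.0001), np.float64(0.0188)], [np.float64(0.0008), np.float64(0.0001), np.float64(0.0188)], [np.float64(0.0008), np.float64(0.0001), np.float64(0.0188)]] yaw -0.0005
```

View pics/w3.png

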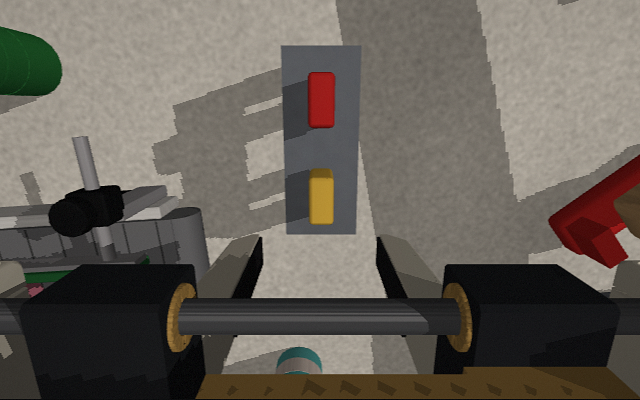

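The yellow handle at (321,196) shows its top and one side, with clear space all around. Descending.

>>> send_rows:
  gripper: [0.06,0.06,0.06,0.06,0.06]
  dp:
    - [0.001,0,0.01]
    - [0.001,0,0.01]
    - [0.001,0,0.01]
    - [0,0,0.01]
    - [0,0,0]
  yaw: [0,0,0,0,0]

```text
t: 6.0
position: [528.8, 342.5, 167.3]
eef_rot: [-0.307, -3.125, 0.002]
force: [-0.5, 0.1, 0.2]
width: 0.648
finger_force: 0.0
```

Run:
```python
from h import *
plan((524.4,341.2,109),168.8,1)
```

```text
pos [528.8 342.5 167.3] head 168.8 tilt 0.1 w 60.3 j7 0.17 t 6.0
[[np.float64(0.0008), np.float64(-0.0004), np.float64(0.0117)], [np.float64(0.0008), np.float64(-0.0004), np.float64(0.0117)], [np.float64(0.0008), np.float64(-0.0004), np.float64(0.0117)], [np.float64(0.0008), np.float64(-0.0004), np.float64(0.0117)], [np.float64(0.0008), np.float64(-0.0004), np.float64(0.0117)]] yaw -0.0001
```

>>> send_rows:
  gripper: [0.06,0.06,0.06,0.06,0.06]
  dp:
    - [0.001,-0.0005,0.014]
    - [0.001,-0.0005,0.014]
    - [0.001,-0.0005,0.014]
    - [0.001,-0.0005,0.014]
    - [0,0,0.002]
  yaw: [0,0,0,0,0]

```text
t: 6.5
position: [523.5, 341.2, 108.3]
eef_rot: [-0.305, -3.124, 0.003]
force: [0.6, 0.1, -0.5]
width: 0.646
finger_force: 0.0
```

>>> send_rows:
  gripper: [0.01,0.01,0.01,0.01,0.01]
  dp:
    - [0,0,0]
    - [0,0,0]
    - [0,0,0]
    - [0,0,0]
    - [0,0,0]
  yaw: [0,0,0,0,0]
  newtons: 25

```text
t: 7.0
position: [524.7, 342.0, 111.0]
eef_rot: [0.306, 3.126, 0.001]
force: [-0.3, 0.3, 0.9]
width: 0.262
finger_force: 0.0
```

>>> send_rows:
  gripper: [0.01,0.01,0.01,0.01,0.01]
  dp:
    - [0,0,0]
    - [0,0,0]
    - [0,0,0]
    - [0,0,0]
    - [0,0,0]
  yaw: [0,0,0,0,0]

```text
t: 7.5
position: [524.6, 342.1, 110.8]
eef_rot: [0.306, 3.126, 0.0]
force: [-1.3, 0.4, 5.1]
width: 0.19
finger_force: 25.0
```

Run:
```python
from h import *
s=sensors.state();print(s["force"],s["finger_force"],s["joint_positions"]);plan((524.4,341.2,225),168.8,1)
```

```text
[-1.27663582  0.3738074   5.06210502] 24.997917115688324 [-0.21747377  0.70657547 -0.7023804   1.89296184  0.63939531  0.77976076
  0.09983472]
pos [524.6 342.1 110.8] head 168.8 tilt 0.02 w 17.7 j7 0.1 t 7.5
[[np.float64(0.0), np.float64(-0.0002), np.float64(-0.0228)], [np.float64(0.0), np.float64(-0.0002), np.float64(-0.0228)], [np.float64(0.0), np.float64(-0.0002), np.float64(-0.0228)], [np.float64(0.0), np.float64(-0.0002), np.float64(-0.0228)], [np.float64(0.0), np.float64(-0.0002), np.float64(-0.0228)]] yaw 0.0
```

>>> send_rows:
  gripper: [0.01,0.01,0.01,0.01,0.01]
  dp:
    - [0,0,-0.01]
    - [0,0,-0.02]
    - [0,0,-0.025]
    - [0,0,-0.025]
    - [0,0,-0.025]
  yaw: [0,0,0,0,0]

```text
t: 8.0
position: [524.0, 341.7, 216.8]
eef_rot: [-0.306, -3.126, 0.001]
force: [0.6, 0.0, -1.5]
width: 0.191
finger_force: 25.0
```

>>> send_rows:
  gripper: [0.01,0.01,0.01,0.01,0.01]
  dp:
    - [0,0,-0.025]
    - [0,0,-0.025]
    - [0,0,-0.02]
    - [0,0,-0.01]
    - [0,0,0]
  yaw: [0,0,0,0,0]

```text
t: 8.5
position: [524.6, 342.2, 296.8]
eef_rot: [0.306, 3.125, 0.002]
force: [0.1, 0.3, -1.0]
width: 0.192
finger_force: 25.0
```

Run:
```python
from h import *
f=grab("wrist");cv2.imwrite("pics/w4.png",f["image"])
s=sensors.state();print(s["force"],s["finger_force"])
f=grab("top")
g=cv2.cvtColor(f["image"],cv2.COLOR_BGR2HSV)
m=cv2.inRange(g,(0,0,140),(179,70,255))[165:205,290:335]
n,l,st,c=cv2.connectedComponentsWithStats(m);i=1+st[1:,4].argmax();print(st[i],c[i]+[290,165]);print("tub lid",ray(f,*(c[i]+[290,165]),155).round(1))
plan((545,30,290),82.5,3)
```

```text
[ 0.11182532  0.29761175 -1.05214677] 24.994760155677795
[  9   6  25  24 203] [312.34482759 184.14285714]
tub lid [575.2  27.3 155. ]
pos [524.2 341.5 294.8] head 168.8 tilt 0.07 w 17.8 j7 0.28 t 8.6
[[np.float64(-0.0054), np.float64(-0.0201), np.float64(0.0003)], [np.float64(-0.0074), np.float64(-0.0195), np.float64(0.0003)], [np.float64(-0.0093), np.float64(-0.0186), np.float64(0.0003)], [np.float64(-0.0111), np.float64(-0.0176), np.float64(0.0003)], [np.float64(-0.0128), np.float64(-0.0164), np.float64(0.0003)]] yaw 0.1004
[[np.float64(-0.0144), np.float64(-0.015), np.float64(0.0003)], [np.float64(-0.0158), np.float64(-0.0135), np.float64(0.0003)], [np.float64(-0.0171), np.float64(-0.0119), np.float64(0.0003)], [np.float64(-0.0182), np.float64(-0.0101), np.float64(0.0003)], [np.float64(-0.0191), np.float64(-0.0082), np.float64(0.0003)]] yaw 0.1004
[[np.float64(-0.0199), np.float64(-0.0062), np.float64(0.0003)], [np.float64(-0.0204), np.float64(-0.0042), np.float64(0.0003)], [np.float64(-0.0207), np.float64(-0.0022), np.float64(0.0003)], [np.float64(-0.0208), np.float64(-0.0001), np.float64(0.0003)], [np.float64(-0.0207), np.float64(0.002), np.float64(0.0003)]] yaw 0.1004
```

View pics/w4.png

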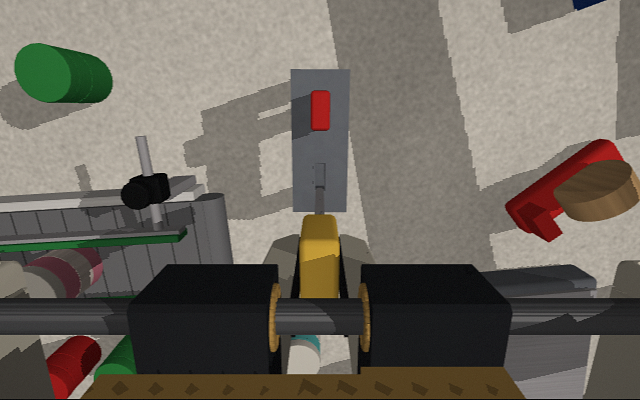

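Gauge in hand at (320,240), red undisturbed at (320,110), empty slot at (320,177). Moving to a viewing pose short of the tub.

Run:
```python
from h import *
plan((535,-55,295),82.5,3)
```

```text
pos [524.2 341.5 294.8] head 168.8 tilt 0.07 w 17.8 j7 0.28 t 8.6
[[np.float64(-0.0058), np.float64(-0.0258), np.float64(-0.0)], [np.float64(-0.0084), np.float64(-0.0251), np.float64(-0.0)], [np.float64(-0.0109), np.float64(-0.0241), np.float64(-0.0)], [np.float64(-0.0132), np.float64(-0.0229), np.float64(-0.0)], [np.float64(-0.0155), np.float64(-0.0215), np.float64(-0.0)]] yaw 0.1004
[[np.float64(-0.0175), np.float64(-0.0198), np.float64(-0.0)], [np.float64(-0.0194), np.float64(-0.0179), np.float64(-0.0)], [np.float64(-0.0211), np.float64(-0.0159), np.float64(-0.0)], [np.float64(-0.0226), np.float64(-0.0137), np.float64(-0.0)], [np.float64(-0.0239), np.float64(-0.0114), np.float64(-0.0)]] yaw 0.1004
[[np.float64(-0.0249), np.float64(-0.0089), np.float64(-0.0)], [np.float64(-0.0257), np.float64(-0.0064), np.float64(-0.0)], [np.float64(-0.0262), np.float64(-0.0038), np.float64(-0.0)], [np.float64(-0.0264), np.float64(-0.0011), np.float64(-0.0)], [np.float64(-0.0264), np.float64(0.0015), np.float64(-0.0)]] yaw 0.1004
```

>>> send_rows:
  gripper: [0.01,0.01,0.01,0.01,0.01]
  dp:
    - [-0.006,-0.026,0]
    - [-0.008,-0.025,0]
    - [-0.011,-0.024,0]
    - [-0.013,-0.023,0]
    - [-0.0155,-0.0215,0]
  yaw: [0.1,0.1,0.1,0.1,0.1]

```text
t: 9.1
position: [527.2, 208.3, 294.2]
eef_rot: [-1.075, -2.95, 0.002]
force: [0.3, 0.2, -0.9]
width: 0.191
finger_force: 25.0
```

>>> send_rows:
  gripper: [0.01,0.01,0.01,0.01,0.01]
  dp:
    - [-0.0175,-0.02,0]
    - [-0.0195,-0.018,0]
    - [-0.021,-0.016,0]
    - [-0.0225,-0.0135,0]
    - [-0.024,-0.0115,0]
  yaw: [0.1,0.1,0.1,0.1,0.1]

```text
t: 9.6
position: [530.9, 76.1, 294.3]
eef_rot: [-1.772, -2.592, 0.002]
force: [-0.3, -0.1, -0.2]
width: 0.189
finger_force: 25.0
```

>>> send_rows:
  gripper: [0.01,0.01,0.01,0.01,0.01]
  dp:
    - [-0.025,-0.009,0]
    - [-0.0255,-0.0065,0]
    - [-0.026,-0.004,0]
    - [-0.0265,-0.001,0]
    - [-0.0265,0.0015,0]
  yaw: [0.1,0.1,0.1,0.1,0.1]

```text
t: 10.1
position: [534.8, -55.9, 294.3]
eef_rot: [-2.358, -2.073, 0.003]
force: [0.2, 0.0, -1.0]
width: 0.189
finger_force: 25.0
```

>>> send_rows:
  gripper: [0.01,0.01,0.01,0.01,0.01]
  dp:
    - [0,0,0]
    - [0,0,0]
    - [0,0,0]
    - [0,0,0]
    - [0,0,0]
  yaw: [0,0,0,0,0]

```text
t: 10.6
position: [535.6, -53.9, 295.5]
eef_rot: [-2.353, -2.081, 0.0]
force: [0.9, 0.6, -1.8]
width: 0.192
finger_force: 25.0
```

Run:
```python
from h import *
f=grab("wrist");cv2.imwrite("pics/w5.png",f["image"])
np.save("pics/w5c.npy",f["c2w"])
for t in ("tub","near_rail","conveyor"):
    for r in finder.pinpoint(t,f)[:3]:
        P=w(f,r["position"]);print(t,round(r["p"],2),P.round(1),px(f,P).round())
plan((535,-55,295),82.5,1)
```

```text
tub 0.95 [581.4  19.4  73.6] [353. 100.]
tub 0.74 [747.6 -88.4   6. ] [478. 167.]
tub 0.73 [358.   76.4   3.3] [169.  77.]
near_rail 0.89 [540.   -4.7 120. ] [318. 130.]
conveyor 0.64 [574.4 -11.7   2.4] [345. 126.]
pos [535.6 -54.5 295.6] head 82.9 tilt 0.0 w 17.6 j7 -0.32 t 10.8
[[np.float64(-0.0001), np.float64(-0.0001), np.float64(0.0001)], [np.float64(-0.0001), np.float64(-0.0001), np.float64(0.0001)], [np.float64(-0.0001), np.float64(-0.0001), np.float64(0.0001)], [np.float64(-0.0001), np.float64(-0.0001), np.float64(0.0001)], [np.float64(-0.0001), np.float64(-0.0001), np.float64(0.0001)]] yaw 0.0014
```

View pics/w5.png

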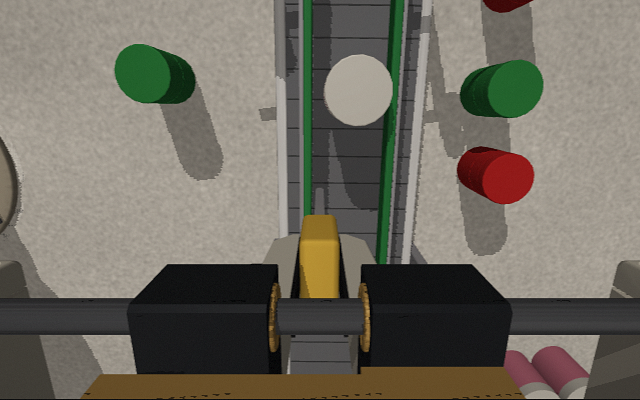

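Run:
```python
import cv2
a=cv2.imread("pics/w5.png")[40:220,270:420];cv2.imwrite("pics/w5c.png",cv2.resize(a,None,fx=5,fy=3.3,interpolation=cv2.INTER_NEAREST))
for r in (70,90,120,160): print(r,[tuple(int(x) for x in p) for p in cv2.imread("pics/w5.png")[r,296:318]])
```

```text
70 [(89, 89, 89), (87, 87, 89), (97, 97, 99), (116, 117, 120), (129, 129, 134), (129, 127, 133), (117, 118, 121), (74, 92, 74), (44, 95, 32), (51, 105, 38), (53, 102, 39), (47, 99, 34), (50, 101, 37), (50, 101, 37), (46, 93, 33), (27, 59, 19), (39, 46, 39), (61, 60, 62), (62, 60, 63), (61, 61, 63), (65, 64, 65), (60, 59, 62)]
90 [(85, 85, 86), (88, 87, 88), (89, 87, 90), (112, 111, 115), (127, 128, 132), (126, 126, 132), (115, 114, 119), (75, 95, 73), (46, 99, 33), (52, 105, 40), (50, 101, 37), (50, 101, 36), (52, 103, 40), (48, 100, 34), (44, 93, 33), (30, 60, 22), (44, 51, 44), (61, 60, 62), (58, 59, 59), (59, 59, 59), (58, 58, 60), (60, 60, 61)]
120 [(84, 83, 87), (86, 87, 88), (86, 86, 88), (107, 108, 111), (126, 125, 130), (122, 122, 128), (110, 112, 115), (70, 90, 69), (41, 94, 29), (53, 105, 39), (48, 100, 36), (51, 102, 37), (51, 102, 39), (51, 102, 37), (45, 93, 33), (30, 61, 22), (42, 49, 43), (57, 58, 60), (59, 60, 60), (59, 59, 60), (58, 59, 61), (58, 59, 59)]
160 [(87, 87, 88), (86, 84, 86), (83, 83, 86), (101, 103, 104), (121, 123, 125), (120, 122, 126), (122, 122, 128), (95, 108, 97), (39, 92, 26), (50, 103, 37), (51, 102, 39), (49, 100, 37), (51, 101, 38), (50, 101, 38), (41, 87, 27), (33, 60, 25), (48, 51, 46), (62, 61, 63), (59, 58, 60), (60, 59, 60), (58, 57, 58), (60, 59, 60)]
```

View pics/w5c.png

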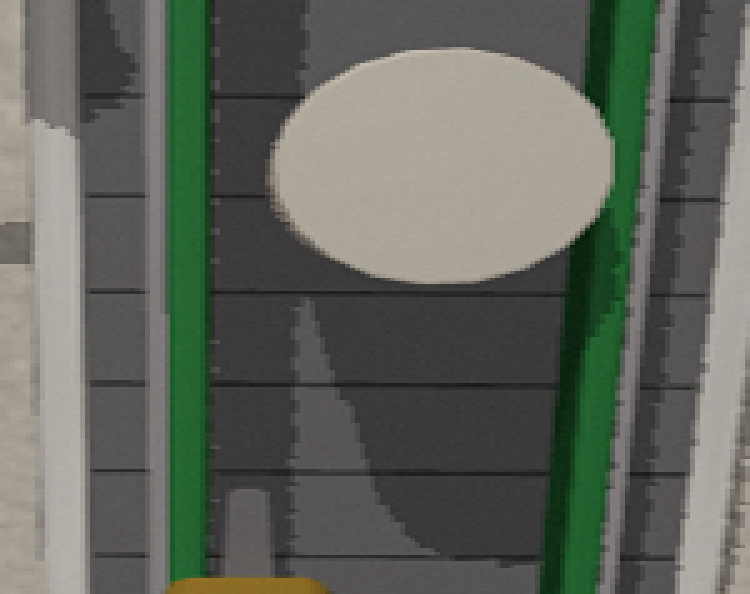

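```bash
cat >> h.py <<'E'
def gap(f,rows=(60,90,120,150,180),c0=296,c1=318,draw=False):
    im=f["image"]
    m=cv2.inRange(cv2.cvtColor(im,cv2.COLOR_BGR2HSV),(5,5,140),(40,60,255));m[:,:c1+2]=0;m[:,430:]=0;m[180:]=0
    c=max(cv2.findContours(m,cv2.RETR_EXTERNAL,cv2.CHAIN_APPROX_NONE)[0],key=cv2.contourArea)[:,0]
    W=np.array([ray(f,u,v,155)[:2] for u,v in c]);A=np.c_[2*W,np.ones(len(W))];s=np.linalg.lstsq(A,(W**2).sum(1),rcond=None)[0]
    C=s[:2];r=np.sqrt(s[2]+C@C)
    E=[]
    for v in rows:
        g=im[v,c0:c1,1].astype(float)-im[v,c0:c1,2]; g=im[v,c0:c1,1].astype(float)*(g>20)
        i=[k for k in range(len(g)-1) if g[k]>=78>g[k+1]][-1];E.append(ray(f,c0+i+(g[i]-78)/(g[i]-g[i+1])+0.0,v,130.5)[:2])
    E=np.array(E);d=E[-1]-E[0];d=-d/np.linalg.norm(d);d=d if d[1]>0 else -d;n=np.array([d[1],-d[0]])
    print("lid",C.round(1),"r",r.round(1),"rail dir",np.degrees(np.arctan2(d[1],d[0])).round(2),"axis-rail",((C-E.mean(0))@n).round(2),"rail pt",E.mean(0).round(1))
    return C,E,d,n
E
python3 - <<'E'
from h import *
f=grab("wrist");C,E,d,n=gap(f)
q=C-n*((C-E.mean(0))@n); g=(C-q)@n-30
p=q+n*g/2;print("mid gap",p.round(1),"gap",g.round(2))
# blade tip: grey blade lower end
s=sensors.state();print(s["position"].round(1),"nose px expected",px(f,np.r_[s["position"][:2],s["position"][2]-102.8]).round(1))
plan((p[0],p[1],285),82.5,1)
E
```

```text
lid [578.6  26.1] r 28.8 rail dir 82.3 axis-rail 41.44 rail pt [533.8   3.9]
mid gap [543.2  30.9] gap 11.44
[535.6 -54.6 295.6] nose px expected [319.8 197. ]
pos [535.6 -54.6 295.6] head 82.9 tilt 0.0 w 17.7 j7 -0.32 t 10.85
[[np.float64(0.0172), np.float64(-0.0006), np.float64(0.0021)], [np.float64(0.0172), np.float64(-0.0006), np.float64(0.0021)], [np.float64(0.0171), np.float64(-0.0006), np.float64(0.0021)], [np.float64(0.0171), np.float64(-0.0007), np.float64(0.0021)], [np.float64(0.0171), np.float64(-0.0007), np.float64(0.0021)]] yaw 0.0014
```

Gap ≈ 11.4 mm. Lid centre is (578.6, 26.1), and the blade at columns 315–324 is where calibration predicts. Moving over mid-gap.

>>> send_rows:
  gripper: [0.01,0.01,0.01,0.01,0.01]
  dp:
    - [0.017,-0.0006,0.001]
    - [0.017,-0.0006,0.001]
    - [0.017,-0.0006,0.001]
    - [0.017,-0.0007,0.001]
    - [0.0175,-0.0007,0.001]
  yaw: [0.002,0.002,0.002,0.002,0.002]

```text
t: 11.35
position: [543.4, 31.1, 290.6]
eef_rot: [2.366, 2.067, -0.0]
force: [0.3, -0.7, -1.3]
width: 0.189
finger_force: 25.0
```

>>> send_rows:
  gripper: [0.01,0.01,0.01,0.01,0.01]
  dp:
    - [0,0,0]
    - [0,0,0]
    - [0,0,0]
    - [0,0,0]
    - [0,0,0]
  yaw: [0,0,0,0,0]

```text
t: 11.85
position: [543.4, 29.7, 290.6]
eef_rot: [2.367, 2.066, -0.0]
force: [-0.2, -0.2, -0.9]
width: 0.192
finger_force: 25.0
```

Run:
```python
from h import *
plan((543.2,30.9,240),82.3,1);print(sensors.state()["force"])
f=grab("wrist");cv2.imwrite("pics/w6.png",f["image"])
```

```text
pos [543.4  29.7 290.6] head 82.2 tilt 0.01 w 17.8 j7 -0.5 t 11.85
[[np.float64(0.0002), np.float64(-0.0001), np.float64(0.0101)], [np.float64(0.0002), np.float64(-0.0001), np.float64(0.0101)], [np.float64(0.0002), np.float64(-0.0001), np.float64(0.0101)], [np.float64(0.0002), np.float64(-0.0001), np.float64(0.0101)], [np.float64(0.0002), np.float64(-0.0001), np.float64(0.0101)]] yaw -0.0003
[-0.22156693 -0.2383172  -0.90625588]
```

View pics/w6.png

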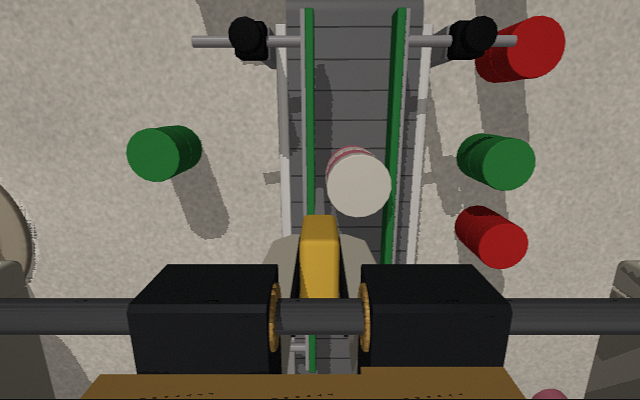

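The nose at (320,195) sits between the rail edge (314) and the lid (327). Lowering.

>>> send_rows:
  gripper: [0.01,0.01,0.01,0.01,0.01]
  dp:
    - [0.001,0,0.01]
    - [0,0,0.013]
    - [0,0,0.013]
    - [0,0,0.01]
    - [0,0,0.004]
  yaw: [0,0,0,0,0]

```text
t: 12.4
position: [542.8, 31.3, 238.8]
eef_rot: [-2.364, -2.066, 0.003]
force: [-0.4, -0.2, -0.9]
width: 0.193
finger_force: 25.0
```

>>> send_rows:
  gripper: [0.01,0.01,0.01,0.01,0.01]
  dp:
    - [0,0,0.006]
    - [0,0,0.006]
    - [0,0,0.006]
    - [0,0,0.006]
    - [0,0,0]
  yaw: [0,0,0,0,0]

```text
t: 12.9
position: [543.1, 31.4, 215.8]
eef_rot: [-2.365, -2.067, 0.001]
force: [0.8, 0.7, -0.8]
width: 0.191
finger_force: 25.0
```

>>> send_rows:
  gripper: [0.01,0.01,0.01,0.01,0.01]
  dp:
    - [0,0,0.008]
    - [0,0,0.008]
    - [0,0,0.008]
    - [0,0,0.008]
    - [0,0,0.002]
  yaw: [0,0,0,0,0]

```text
t: 13.4
position: [543.0, 31.3, 181.4]
eef_rot: [-2.365, -2.067, 0.002]
force: [0.3, -1.4, -0.9]
width: 0.19
finger_force: 25.0
```

>>> send_rows:
  gripper: [0.01,0.01,0.01,0.01,0.01]
  dp:
    - [0,0,0.001]
    - [0,0,0.001]
    - [0,0,0]
    - [0,0,0]
    - [0,0,0]
  yaw: [0,0,0,0,0]

```text
t: 13.9
position: [543.6, 31.5, 180.8]
eef_rot: [2.365, 2.067, 0.0]
force: [0.4, -0.0, -0.1]
width: 0.193
finger_force: 25.0
```

>>> send_rows:
  gripper: [0.01,0.01,0.01,0.01,0.01]
  dp:
    - [0,0,0.0005]
    - [0,0,0.0005]
    - [0,0,0.0005]
    - [0,0,0]
    - [0,0,0]
  yaw: [0,0,0,0,0]

```text
t: 14.4
position: [543.5, 31.4, 179.1]
eef_rot: [-2.366, -2.067, 0.0]
force: [-0.4, 0.4, -0.4]
width: 0.192
finger_force: 25.0
```

>>> send_rows:
  gripper: [0.01,0.01,0.01,0.01,0.01]
  dp:
    - [0,0,0.0005]
    - [0,0,0.0005]
    - [0,0,0]
    - [0,0,0]
    - [0,0,0]
  yaw: [0,0,0,0,0]

```text
t: 14.9
position: [543.5, 31.4, 178.1]
eef_rot: [-2.366, -2.067, 0.0]
force: [0.1, -0.4, -1.7]
width: 0.189
finger_force: 25.0
```

>>> send_rows:
  gripper: [0.01,0.01,0.01,0.01,0.01]
  dp:
    - [0,0,0.0005]
    - [0,0,0.0005]
    - [0,0,0]
    - [0,0,0]
    - [0,0,0]
  yaw: [0,0,0,0,0]

```text
t: 15.4
position: [543.6, 31.5, 177.3]
eef_rot: [2.366, 2.067, 0.0]
force: [-0.3, -0.0, 3.0]
width: 0.191
finger_force: 25.0
```

Run:
```python
from h import *
s=sensors.state();print(s["force"],s["position"],s["moment"])
```

```text
[-0.27786507 -0.00753431  3.02506142] [543.56453492  31.47210811 177.28533334] [-0.13905386  0.20218342  0.00958717]
```

Nose is on the belt (+3 N). Release and look.

>>> send_rows:
  gripper: [0.022,0.026,0.032,0.04,0.045]
  dp:
    - [0,0,0]
    - [0,0,0]
    - [0,0,0]
    - [0,0,0]
    - [0,0,0]
  yaw: [0,0,0,0,0]

```text
t: 15.9
position: [543.5, 31.4, 177.0]
eef_rot: [-2.366, -2.067, 0.0]
force: [-0.4, -0.3, -0.8]
width: 0.461
finger_force: 0.0
```

>>> send_rows:
  gripper: [0.045,0.045,0.045,0.045,0.045]
  dp:
    - [0,0,0]
    - [0,0,-0.002]
    - [0,0,-0.006]
    - [0,0,-0.01]
    - [0,0,-0.01]
  yaw: [0,0,0,0,0]

```text
t: 16.4
position: [543.6, 31.5, 206.1]
eef_rot: [2.366, 2.067, 0.0]
force: [1.0, -0.1, 0.5]
width: 0.484
finger_force: 0.0
```

>>> send_rows:
  gripper: [0.045,0.045,0.045,0.045,0.045]
  dp:
    - [0,0,-0.012]
    - [0,0,-0.012]
    - [0,0,-0.012]
    - [0,0,-0.012]
    - [0,0,-0.005]
  yaw: [0,0,0,0,0]

```text
t: 16.9
position: [544.0, 31.6, 259.7]
eef_rot: [2.365, 2.066, 0.002]
force: [-0.1, 0.4, 0.2]
width: 0.484
finger_force: 0.0
```

```bash
python3 - <<'E'
from h import *
for n in ("wrist","scene"):
    f=grab(n);cv2.imwrite(f"pics/r_{n}.png",f["image"])
    blob(f,(20,120,80),(35,255,255),207)
plan((545,-50,258),82.3,1)
E
python3 -c "
import cv2;a=cv2.imread('pics/r_wrist.png')[:260,180:460];b=cv2.imread('pics/r_scene.png')[130:260,250:440]
import numpy as np
b=cv2.resize(b,(380,260));cv2.imwrite('pics/r.png',np.hstack([a,b]))"
```

```text
px [318. 212.] world [543.1  34.1 207. ] [(np.float64(17.1), np.float64(-7.7)), (np.float64(42.5), np.float64(-97.2))]
px [336. 181.] world [557.6  46.3 207. ] [(np.float64(27.9), np.float64(137.8)), (np.float64(64.4), np.float64(46.5))]
pos [543.9  31.5 259. ] head 82.3 tilt 0.08 w 45.0 j7 -0.53 t 17.0
[[np.float64(-0.0161), np.float64(0.0024), np.float64(0.0002)], [np.float64(-0.0161), np.float64(0.0024), np.float64(0.0002)], [np.float64(-0.0161), np.float64(0.0024), np.float64(0.0002)], [np.float64(-0.0161), np.float64(0.0024), np.float64(0.0002)], [np.float64(-0.0161), np.float64(0.0024), np.float64(0.0002)]] yaw -0.0
```

View pics/r.png

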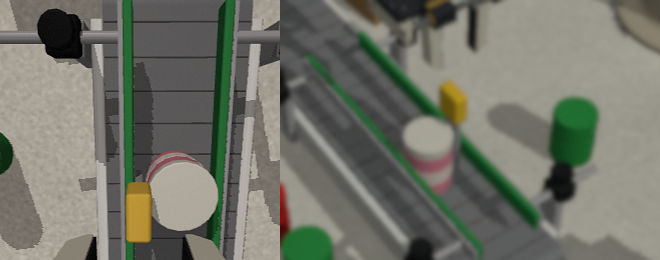

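Left pane: yellow handle upright at (138,212) beside the lid. Right pane: the gauge stands between tub and near rail. Next, close the fingers and go down behind the rail, 90 mm along from the gauge.

Run:
```python
from h import *
plan((483,-60,255),82.3,1)
```

```text
pos [543.9  31.5 259. ] head 82.3 tilt 0.08 w 45.0 j7 -0.53 t 17.0
[[np.float64(-0.0198), np.float64(-0.0096), np.float64(0.0008)], [np.float64(-0.0198), np.float64(-0.0096), np.float64(0.0008)], [np.float64(-0.0198), np.float64(-0.0096), np.float64(0.0008)], [np.float64(-0.0198), np.float64(-0.0096), np.float64(0.0008)], [np.float64(-0.0198), np.float64(-0.0096), np.float64(0.0008)]] yaw -0.0
```

>>> send_rows:
  gripper: [0,0,0,0,0]
  dp:
    - [-0.02,-0.0095,0]
    - [-0.02,-0.0095,0]
    - [-0.02,-0.0095,0]
    - [-0.02,-0.0095,0]
    - [-0.019,-0.0095,0]
  yaw: [0,0,0,0,0]

```text
t: 17.5
position: [482.2, -61.1, 257.5]
eef_rot: [-2.365, -2.067, 0.001]
force: [0.7, 0.4, 1.1]
width: 0.102
finger_force: 0.0
```

>>> send_rows:
  gripper: [0,0,0,0,0]
  dp:
    - [0,0,0.02]
    - [0,0,0.025]
    - [0,0,0.025]
    - [0,0,0.025]
    - [0,0,0.015]
  yaw: [0,0,0,0,0]

```text
t: 18.0
position: [482.1, -60.3, 146.1]
eef_rot: [-2.364, -2.066, 0.003]
force: [-1.1, -0.1, 0.3]
width: 0.008
finger_force: 0.0
```

>>> send_rows:
  gripper: [0,0,0,0,0]
  dp:
    - [0,0,0.015]
    - [0,0,0.013]
    - [0,0,0.01]
    - [0,0,0]
    - [0,0,0]
  yaw: [0,0,0,0,0]

```text
t: 18.5
position: [483.1, -60.2, 110.1]
eef_rot: [-2.365, -2.067, 0.001]
force: [0.6, -0.7, -0.1]
width: 0.008
finger_force: 0.0
```

```bash
cat >> h.py <<'E'
def push():
    s=sensors.state();n=np.array([.991,-.134]);d=np.array([.134,.991]);p=s["position"][:2]
    print("t",round(s["t"],2),"x from orig inner face",round((p-[533.8,3.9])@n,2),"fx",round(s["force"][:2]@n,2),"fy",round(s["force"][:2]@d,2),"fz",s["force"][2].round(2),"z",s["position"][2].round(1),"w",s["width"])
E
python3 - <<'E'
from h import *
f=grab("wrist");cv2.imwrite("pics/p.png",f["image"]);push()
E
```

```text
t 18.55 x from orig inner face -41.45 fx -0.2 fy 0.17 fz 0.01 z 110.4 w 0.0055274253278503205
```

View pics/p.png

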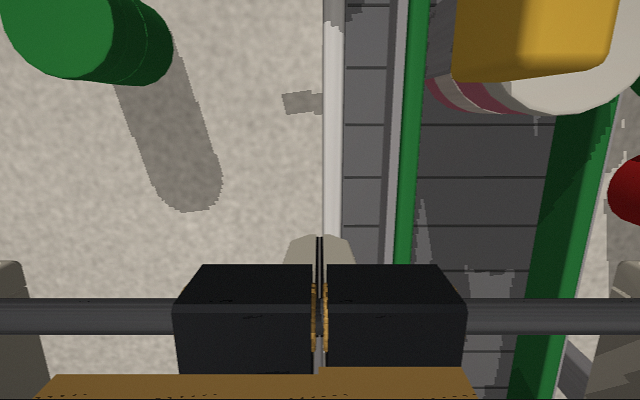

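The finger is clear behind the rail: finger ends at column 350, rail back at ~385. I've now viewed 11 pictures, one over the limit of 10, so I'll work by numbers only from here. Pushing forward.

>>> send_rows:
  gripper: [0,0,0,0,0]
  dp:
    - [0,0.002,0]
    - [0,0.002,0]
    - [0,0.002,0]
    - [0,0.002,0]
    - [0,0.001,0]
  yaw: [0,0,0,0,0]

```text
t: 19.05
position: [492.4, -61.5, 110.2]
eef_rot: [2.366, 2.067, 0.0]
force: [0.1, -0.3, -0.2]
width: 0.004
finger_force: 0.0
```

>>> send_rows:
  gripper: [0,0,0,0,0]
  dp:
    - [0,0.001,0]
    - [0,0.001,0]
    - [0,0.001,0]
    - [0,0.0005,0]
    - [0,0,0]
  yaw: [0,0,0,0,0]

```text
t: 19.55
position: [495.6, -62.0, 110.1]
eef_rot: [-2.366, -2.067, 0.0]
force: [0.6, -0.0, 0.7]
width: 0.001
finger_force: 0.0
```

```bash
python3 -c "
from h import *
push()"
```

```text
t 19.55 x from orig inner face -29.05 fx 0.59 fy 0.07 fz 0.66 z 110.1 w 0.0005219258445220294
```

>>> send_rows:
  gripper: [0,0,0,0,0]
  dp:
    - [0,0.0005,0]
    - [0,0.0005,0]
    - [0,0.0005,0]
    - [0,0.0005,0]
    - [0,0.0005,0]
  yaw: [0,0,0,0,0]

```text
t: 20.05
position: [498.1, -62.3, 110.1]
eef_rot: [2.366, 2.067, -0.0]
force: [-1.3, 0.1, 0.2]
width: 0.004
finger_force: 0.0
```

>>> send_rows:
  gripper: [0,0,0,0,0]
  dp:
    - [0,0.0005,0]
    - [0,0.0005,0]
    - [0,0.0005,0]
    - [0,0.0005,0]
    - [0,0.0005,0]
  yaw: [0,0,0,0,0]

```text
t: 20.55
position: [499.1, -62.5, 110.0]
eef_rot: [-2.364, -2.066, 0.003]
force: [-6.4, 2.1, 4.6]
width: 0.006
finger_force: 3.6
```

>>> send_rows:
  gripper: [0,0,0,0,0]
  dp:
    - [0,0.0005,0]
    - [0,0.0005,0]
    - [0,0.0005,0]
    - [0,0.0005,0]
    - [0,0.0005,0]
  yaw: [0,0,0,0,0]

```text
t: 21.05
position: [500.8, -62.8, 109.9]
eef_rot: [-2.364, -2.066, 0.005]
force: [-9.0, 2.3, 7.3]
width: 0.005
finger_force: 4.3
```

>>> send_rows:
  gripper: [0,0,0,0,0]
  dp:
    - [0,0.0004,0]
    - [0,0.0004,0]
    - [0,0.0004,0]
    - [0,0.0004,0]
    - [0,0.0004,0]
  yaw: [0,0,0,0,0]

```text
t: 21.55
position: [502.5, -63.0, 109.9]
eef_rot: [-2.363, -2.066, 0.005]
force: [-9.0, 3.0, 7.1]
width: 0.007
finger_force: 4.6
```

>>> send_rows:
  gripper: [0,0,0,0,0]
  dp:
    - [0,0.0003,0]
    - [0,0.0003,0]
    - [0,0.0003,0]
    - [0,0.0003,0]
    - [0,0.0003,0]
  yaw: [0,0,0,0,0]

```text
t: 22.05
position: [504.0, -63.2, 110.0]
eef_rot: [-2.363, -2.066, 0.005]
force: [-9.6, 2.4, 8.4]
width: 0.009
finger_force: 5.1
```

```bash
python3 -c "
from h import *
push()"
```

```text
t 22.05 x from orig inner face -20.55 fx -9.81 fy 1.13 fz 8.35 z 110.0 w 0.008583725372216466
```

>>> send_rows:
  gripper: [0,0,0,0,0]
  dp:
    - [0,0.0002,0]
    - [0,0.0002,0]
    - [0,0.0002,0]
    - [0,0.0002,0]
    - [0,0.0002,0]
  yaw: [0,0,0,0,0]

```text
t: 22.55
position: [504.4, -63.3, 109.9]
eef_rot: [-2.363, -2.066, 0.007]
force: [-10.9, 2.5, 9.3]
width: 0.005
finger_force: 5.5
```

>>> send_rows:
  gripper: [0,0,0,0,0]
  dp:
    - [0,0.0002,0]
    - [0,0.0002,0]
    - [0,0.0002,0]
    - [0,0.0002,0]
    - [0,0.0002,0]
  yaw: [0,0,0,0,0]

```text
t: 23.05
position: [505.4, -63.4, 109.9]
eef_rot: [-2.363, -2.066, 0.007]
force: [-9.2, 2.6, 9.5]
width: 0.004
finger_force: 5.5
```

```bash
python3 -c "
from h import *
push()"
```

```text
t 23.05 x from orig inner face -19.16 fx -9.44 fy 1.39 fz 9.46 z 109.9 w 0.0038519090008625463
```

>>> send_rows:
  gripper: [0,0,0,0,0]
  dp:
    - [0,0.0002,0]
    - [0,0.0002,0]
    - [0,0.0002,0]
    - [0,0.0002,0]
    - [0,0.0002,0]
  yaw: [0,0,0,0,0]

```text
t: 23.55
position: [505.8, -63.5, 109.9]
eef_rot: [-2.362, -2.066, 0.008]
force: [-11.6, 4.0, 10.5]
width: 0.006
finger_force: 6.6
```

>>> send_rows:
  gripper: [0,0,0,0,0]
  dp:
    - [0,0.0002,0]
    - [0,0.0002,0]
    - [0,0.0002,0]
    - [0,0.0002,0]
    - [0,0.0002,0]
  yaw: [0,0,0,0,0]

```text
t: 24.05
position: [506.0, -63.5, 109.8]
eef_rot: [-2.362, -2.065, 0.01]
force: [-14.9, 4.0, 13.8]
width: 0.004
finger_force: 7.9
```

```bash
python3 -c "
from h import *
push()"
```

```text
t 24.05 x from orig inner face -18.48 fx -15.27 fy 2.02 fz 13.75 z 109.8 w 0.004017838548173555
```

>>> send_rows:
  gripper: [0,0,0,0,0]
  dp:
    - [0,0.0002,0]
    - [0,0.0002,0]
    - [0,0.0002,0]
    - [0,0.0002,0]
    - [0,0,0]
  yaw: [0,0,0,0,0]

```text
t: 24.55
position: [506.2, -63.6, 109.8]
eef_rot: [-2.361, -2.065, 0.011]
force: [-16.3, 3.5, 15.1]
width: 0.006
finger_force: 8.7
```

```bash
python3 -c "
from h import *
push()"
```

```text
t 24.55 x from orig inner face -18.33 fx -16.63 fy 1.31 fz 15.09 z 109.8 w 0.005772190002158924
```

>>> send_rows:
  gripper: [0,0,0,0,0]
  dp:
    - [0,0.0002,0]
    - [0,0.0002,0]
    - [0,0.0002,0]
    - [0,0.0002,0]
    - [0,0,0]
  yaw: [0,0,0,0,0]

```text
t: 25.05
position: [506.4, -63.6, 109.8]
eef_rot: [-2.361, -2.064, 0.012]
force: [-17.8, 4.2, 17.3]
width: 0.003
finger_force: 9.8
```

```bash
python3 -c "
from h import *
push()"
```

```text
t 25.05 x from orig inner face -18.14 fx -18.16 fy 1.78 fz 17.28 z 109.8 w 0.0028804534810921516
```

Pinch ≈ 9 N (18.2 N push less ~9.4 N sliding friction). Backing off gently.

>>> send_rows:
  gripper: [0,0,0,0,0]
  dp:
    - [0,0,0]
    - [0,-0.001,0]
    - [0,-0.002,0]
    - [0,-0.003,0]
    - [0,-0.004,0]
  yaw: [0,0,0,0,0]

```text
t: 25.55
position: [502.7, -62.9, 110.2]
eef_rot: [2.365, 2.067, 0.002]
force: [-0.6, -0.5, -0.5]
width: 0.008
finger_force: 0.0
```

>>> send_rows:
  gripper: [0,0,0,0,0]
  dp:
    - [0,-0.005,0]
    - [0,-0.005,0]
    - [0,0,-0.01]
    - [0,0,-0.02]
    - [0,0,-0.03]
  yaw: [0,0,0,0,0]

```text
t: 26.05
position: [491.6, -61.3, 170.5]
eef_rot: [-2.364, -2.067, 0.002]
force: [-0.2, -0.2, 1.1]
width: 0.005
finger_force: 0.0
```

>>> send_rows:
  gripper: [0.05,0.05,0.05,0.05,0.05]
  dp:
    - [0,0,-0.03]
    - [0,0,-0.03]
    - [0,0,-0.03]
    - [0,0,-0.01]
    - [0,0,0]
  yaw: [0,0,0,0,0]

```text
t: 26.55
position: [492.8, -61.6, 271.8]
eef_rot: [2.364, 2.065, 0.003]
force: [-0.5, -0.0, -0.1]
width: 0.385
finger_force: 0.0
```

Run:
```python
from h import *
push()
f=grab("wrist");cv2.imwrite("pics/q.png",f["image"]);blob(f,(20,120,80),(35,255,255),207)
plan((532,-45,275),82.3,1)
```

```text
t 26.55 x from orig inner face -31.82 fx -0.45 fy -0.07 fz -0.13 z 271.8 w 0.38516484536951856
px [382.5  66. ] world [545.4  28.2 207. ] [(np.float64(36.2), np.float64(82.5)), (np.float64(21.2), np.float64(-9.3))]
pos [492.1 -61.7 270.4] head 82.3 tilt 0.06 w 40.0 j7 -0.32 t 26.6
[[np.float64(0.0044), np.float64(0.0074), np.float64(-0.0009)], [np.float64(0.0044), np.float64(0.0074), np.float64(-0.0009)], [np.float64(0.0044), np.float64(0.0074), np.float64(-0.0009)], [np.float64(0.0044), np.float64(0.0075), np.float64(-0.0009)], [np.float64(0.0044), np.float64(0.0075), np.float64(-0.0009)]] yaw -0.0001
```

>>> send_rows:
  gripper: [0.05,0.05,0.05,0.05,0.05]
  dp:
    - [0.004,0.011,0]
    - [0.004,0.011,0]
    - [0.004,0.011,0]
    - [0,0.011,0]
    - [0,0.004,0]
  yaw: [0,0,0,0,0]

```text
t: 27.1
position: [542.8, -55.9, 269.4]
eef_rot: [-2.365, -2.067, -0.0]
force: [-0.3, -0.3, 0.4]
width: 0.538
finger_force: 0.0
```

>>> send_rows:
  gripper: [0.05,0.05,0.05,0.05,0.05]
  dp:
    - [0,0,0]
    - [0,0,0]
    - [0,0,0]
    - [0,0,0]
    - [0,0,0]
  yaw: [0,0,0,0,0]

```text
t: 27.6
position: [541.1, -56.1, 270.3]
eef_rot: [2.366, 2.067, -0.0]
force: [0.1, 0.9, -2.0]
width: 0.537
finger_force: 0.0
```

Run:
```python
from h import *
push()
f=grab("wrist");cv2.imwrite("pics/q2.png",f["image"]);blob(f,(20,120,80),(35,255,255),207)
try: gap(f,rows=(130,150,170,190,210,230),c0=275,c1=319)
except Exception as e: print(e)
plan((548,31,250),82.3,1)
```

```text
t 27.6 x from orig inner face 15.3 fx 0.0 fy 0.89 fz -2.01 z 270.3 w 0.5366931058431879
px [313.   84.5] world [548.1  28.5 207. ] [(np.float64(16.3), np.float64(-7.7)), (np.float64(34.7), np.float64(-97.4))]
lid [583.5  26.1] r 27.3 rail dir 82.49 axis-rail 39.22 rail pt [533.9 -49.8]
pos [541.2 -56.1 270.3] head 82.3 tilt 0.01 w 50.1 j7 -0.35 t 27.65
[[np.float64(0.0174), np.float64(-0.001), np.float64(0.0041)], [np.float64(0.0174), np.float64(-0.001), np.float64(0.0041)], [np.float64(0.0174), np.float64(-0.001), np.float64(0.0041)], [np.float64(0.0174), np.float64(-0.001), np.float64(0.0041)], [np.float64(0.0174), np.float64(-0.001), np.float64(0.0041)]] yaw -0.0
```

>>> send_rows:
  gripper: [0.05,0.05,0.05,0.05,0.05]
  dp:
    - [0.017,-0.0009,0]
    - [0.017,-0.0009,0]
    - [0.017,-0.0009,0]
    - [0.017,-0.0009,0]
    - [0.0169,-0.0009,0]
  yaw: [0,0,0,0,0]

```text
t: 28.15
position: [548.3, 29.3, 270.2]
eef_rot: [2.366, 2.067, 0.0]
force: [-0.9, 0.9, -0.7]
width: 0.539
finger_force: 0.0
```

>>> send_rows:
  gripper: [0.05,0.05,0.05,0.05,0.05]
  dp:
    - [0,0,0]
    - [0,0,0.01]
    - [0,0,0.01]
    - [0,0,0]
    - [0,0,0]
  yaw: [0,0,0,0,0]

```text
t: 28.65
position: [548.0, 27.9, 249.5]
eef_rot: [-2.366, -2.066, 0.002]
force: [0.8, 0.6, 0.4]
width: 0.539
finger_force: 0.0
```

Run:
```python
from h import *
f=grab("wrist");cv2.imwrite("pics/q3.png",f["image"]);blob(f,(20,120,80),(35,255,255),207)
plan((548.3,28.7,177.5),82.4,2)
```

```text
px [320. 212.] world [548.7  33.4 207. ] [(np.float64(16.3), np.float64(-7.7)), (np.float64(41.9), np.float64(-97.1))]
pos [548.2  28.1 249.9] head 82.3 tilt 0.03 w 50.1 j7 -0.53 t 28.7
[[np.float64(0.0001), np.float64(0.0), np.float64(0.0072)], [np.float64(0.0001), np.float64(0.0), np.float64(0.0072)], [np.float64(0.0001), np.float64(0.0), np.float64(0.0072)], [np.float64(0.0001), np.float64(0.0), np.float64(0.0072)], [np.float64(0.0001), np.float64(0.0), np.float64(0.0072)]] yaw -0.0003
[[np.float64(0.0001), np.float64(0.0), np.float64(0.0072)], [np.float64(0.0001), np.float64(0.0), np.float64(0.0072)], [np.float64(0.0001), np.float64(0.0), np.float64(0.0072)], [np.float64(0.0001), np.float64(0.0), np.float64(0.0072)], [np.float64(0.0001), np.float64(0.0), np.float64(0.0072)]] yaw -0.0003
```

Run:
```python
from h import *
f=grab("wrist");push()
for n,c in (("r_wrist",318),("q3",320),("q2",313)):
    im=cv2.imread(f"pics/{n}.png");h=cv2.cvtColor(im,cv2.COLOR_BGR2HSV)
    rows=np.nonzero(cv2.inRange(h[:,c:c+1],(18,100,60),(38,255,255)))[0];print(n,rows.min(),rows.max(),im[rows.min()-1:rows.max()+3:3,c,1].tolist())
F=200/np.tan(np.radians(f["fovy"]/2))
for y in (10,12,14,28,30,32,46,48,50): print(y,[px(f,(548.3,y,z)).round(1).tolist() for z in (207,)])
```

```text
t 28.75 x from orig inner face 11.14 fx -0.27 fy 0.67 fz -0.07 z 250.1 w 0.5380864780604909
r_wrist 182 398 [94, 113, 114, 116, 123, 151, 149, 147, 150, 147, 146, 149, 147, 145, 149, 145, 147, 146, 145, 146, 120, 56, 59, 61, 60, 58, 59, 59, 60, 62, 59, 58, 57, 61, 60, 61, 48, 60, 60, 37, 44, 58, 51, 59, 64, 64, 64, 67, 67, 60, 45, 47, 59, 60, 60, 59, 61, 58, 61, 58, 58, 57, 55, 59, 57, 81, 82, 82, 80, 81, 83, 82, 82]
q3 181 398 [95, 111, 114, 113, 117, 153, 148, 149, 147, 147, 146, 146, 145, 146, 145, 144, 146, 147, 147, 144, 145, 110, 59, 59, 60, 58, 60, 59, 48, 57, 57, 59, 59, 60, 61, 58, 56, 47, 59, 61, 46, 52, 54, 62, 60, 57, 62, 62, 66, 62, 55, 40, 59, 60, 59, 60, 59, 57, 58, 58, 31, 60, 59, 59, 59, 82, 82, 81, 83, 80, 80, 79, 80, 14]
q2 56 398 [56, 148, 147, 148, 147, 149, 148, 146, 148, 146, 147, 147, 145, 145, 144, 144, 144, 144, 146, 99, 80, 61, 61, 79, 56, 78, 61, 64, 82, 63, 62, 80, 57, 60, 63, 61, 55, 57, 55, 69, 57, 59, 70, 58, 50, 69, 57, 60, 62, 52, 62, 52, 63, 52, 51, 63, 76, 61, 60, 48, 50, 49, 50, 52, 45, 49, 48, 47, 66, 51, 47, 66, 44, 47, 45, 62, 45, 62, 53, 49, 64, 30, 41, 55, 53, 59, 62, 63, 61, 66, 63, 59, 47, 42, 85, 85, 84, 82, 83, 86, 86, 83, 83, 83, 83, 83, 85, 81, 80, 82, 80, 82, 81, 34, 84]
10 [[323.7, 246.4]]
12 [[323.4, 243.6]]
14 [[323.0, 240.8]]
28 [[320.1, 220.9]]
30 [[319.7, 218.0]]
32 [[319.3, 215.1]]
46 [[316.3, 194.4]]
48 [[315.9, 191.3]]
50 [[315.5, 188.3]]
```

>>> send_rows:
  gripper: [0.05,0.05,0.05,0.05,0.05]
  dp:
    - [0.001,0,0.015]
    - [0,0,0.015]
    - [0,0,0.015]
    - [0,0,0.015]
    - [0,0,0.009]
  yaw: [0,0,0,0,0]

```text
t: 29.25
position: [548.2, 29.5, 180.4]
eef_rot: [-2.366, -2.067, 0.001]
force: [0.9, 0.2, 0.1]
width: 0.536
finger_force: 0.0
```

>>> send_rows:
  gripper: [0.05,0.05,0.05,0.05,0.05]
  dp:
    - [0,0,0.003]
    - [0,0,0]
    - [0,0,0]
    - [0,0,0]
    - [0,0,0]
  yaw: [0,0,0,0,0]

```text
t: 29.75
position: [548.6, 29.7, 178.6]
eef_rot: [2.365, 2.067, 0.001]
force: [-0.2, -0.2, 0.2]
width: 0.539
finger_force: 0.0
```

Run:
```python
from h import *
push()
plan((548.3,29.4,177.5),82.4,1)
f=grab("wrist");h=cv2.inRange(cv2.cvtColor(f["image"],cv2.COLOR_BGR2HSV),(20,120,80),(35,255,255))
for v in (200,215,230,245): 
    c=np.nonzero(h[v])[0];print(v,c.min() if len(c) else None,c.max() if len(c) else None)
```

```text
t 29.75 x from orig inner face 11.24 fx -0.13 fy -0.18 fz 0.24 z 178.6 w 0.5393571331173068
pos [548.6  29.7 178.6] head 82.3 tilt 0.04 w 50.2 j7 -0.6 t 29.75
[[np.float64(-0.0001), np.float64(-0.0001), np.float64(0.0002)], [np.float64(-0.0001), np.float64(-0.0001), np.float64(0.0002)], [np.float64(-0.0001), np.float64(-0.0001), np.float64(0.0002)], [np.float64(-0.0001), np.float64(-0.0001), np.float64(0.0002)], [np.float64(-0.0001), np.float64(-0.0001), np.float64(0.0002)]] yaw -0.0004
200 None None
215 304 335
230 302 337
245 300 339
```

Centred in the gripper (columns 302–337, mid 319.5). Closing softly, then firmer.

>>> send_rows:
  gripper: [0.03,0.025,0.022,0.02,0.019]
  dp:
    - [0,0,0]
    - [0,0,0]
    - [0,0,0]
    - [0,0,0]
    - [0,0,0]
  yaw: [0,0,0,0,0]
  newtons: 4

```text
t: 30.3
position: [548.4, 29.7, 178.1]
eef_rot: [-2.366, -2.067, 0.0]
force: [0.1, -0.5, 0.6]
width: 0.211
finger_force: 0.0
```

>>> send_rows:
  gripper: [0.018,0.016,0.014,0.014,0.014]
  dp:
    - [0,0,0]
    - [0,0,0]
    - [0,0,0]
    - [0,0,0]
    - [0,0,0]
  yaw: [0,0,0,0,0]

```text
t: 30.8
position: [548.7, 29.6, 178.1]
eef_rot: [2.366, 2.067, 0.001]
force: [3.1, -1.0, -2.1]
width: 0.191
finger_force: 4.0
```

>>> send_rows:
  gripper: [0.014,0.014,0.014,0.014,0.014]
  dp:
    - [0,0,0]
    - [0,0,0]
    - [0,0,0]
    - [0,0,0]
    - [0,0,0]
  yaw: [0,0,0,0,0]
  newtons: 15

```text
t: 31.3
position: [548.6, 29.7, 178.1]
eef_rot: [2.366, 2.067, 0.001]
force: [4.7, 0.2, -2.5]
width: 0.191
finger_force: 15.0
```

```bash
python3 -c "
from h import *
push();print(sensors.state()['finger_force'])"
```

```text
t 31.3 x from orig inner face 11.25 fx 4.6 fy 0.79 fz -2.46 z 178.1 w 0.19084891531147272
14.998321384191513
```

Side load 4.6 N on the gauge; relieve it by shifting toward +n before lifting.

>>> send_rows:
  gripper: [0.014,0.014,0.014,0.014,0.014]
  dp:
    - [0,0.0003,0]
    - [0,0.0003,0]
    - [0,0.0002,0]
    - [0,0,0]
    - [0,0,0]
  yaw: [0,0,0,0,0]

```text
t: 31.8
position: [548.8, 29.6, 178.1]
eef_rot: [-2.365, -2.067, 0.001]
force: [0.1, -0.2, 0.9]
width: 0.193
finger_force: 15.0
```

```bash
python3 -c "
from h import *
push()"
```

```text
t 31.8 x from orig inner face 11.4 fx 0.17 fy -0.21 fz 0.92 z 178.1 w 0.19296296573098384
```

Relieved. Draw straight up, slowly, at a firmer grip.

>>> send_rows:
  gripper: [0.014,0.014,0.014,0.014,0.014]
  dp:
    - [0,0,0]
    - [0,0,-0.001]
    - [0,0,-0.002]
    - [0,0,-0.003]
    - [0,0,-0.003]
  yaw: [0,0,0,0,0]
  newtons: 20

```text
t: 32.3
position: [548.8, 29.4, 187.1]
eef_rot: [-2.365, -2.067, 0.001]
force: [0.7, 0.3, -4.6]
width: 0.191
finger_force: 20.0
```

>>> send_rows:
  gripper: [0.014,0.014,0.014,0.014,0.014]
  dp:
    - [0,0,-0.003]
    - [0,0,-0.003]
    - [0,0,-0.003]
    - [0,0,-0.003]
    - [0,0,-0.003]
  yaw: [0,0,0,0,0]

```text
t: 32.8
position: [548.8, 29.6, 202.3]
eef_rot: [-2.365, -2.067, 0.001]
force: [-2.0, 0.4, -4.1]
width: 0.195
finger_force: 20.0
```

```bash
python3 -c "
from h import *
push()"
```

```text
t 32.8 x from orig inner face 11.46 fx -2.05 fy 0.08 fz -4.06 z 202.3 w 0.19488612994811713
```

Drag ≈ 3 N, in the 2–4 N band. Continue out.

>>> send_rows:
  gripper: [0.014,0.014,0.014,0.014,0.014]
  dp:
    - [0,0,-0.004]
    - [0,0,-0.004]
    - [0,0,-0.005]
    - [0,0,-0.006]
    - [0,0,-0.008]
  yaw: [0,0,0,0,0]

```text
t: 33.3
position: [548.8, 29.6, 229.5]
eef_rot: [-2.365, -2.067, 0.001]
force: [-1.4, 0.3, -1.3]
width: 0.195
finger_force: 20.0
```

>>> send_rows:
  gripper: [0.014,0.014,0.014,0.014,0.014]
  dp:
    - [0,0,-0.01]
    - [0,0,-0.015]
    - [0,0,-0.018]
    - [0,0,-0.018]
    - [0,0,-0.008]
  yaw: [0,0,0,0,0]

```text
t: 33.8
position: [550.6, 29.8, 300.7]
eef_rot: [2.364, 2.065, 0.006]
force: [0.8, -0.7, -1.3]
width: 0.192
finger_force: 20.0
```

>>> send_rows:
  gripper: [0.014,0.014,0.014,0.014,0.014]
  dp:
    - [0,0,0]
    - [0,0,0]
    - [0,0,0]
    - [0,0,0]
    - [0,0,0]
  yaw: [0,0,0,0,0]

```text
t: 34.3
position: [549.0, 29.6, 297.6]
eef_rot: [-2.365, -2.067, 0.001]
force: [-0.3, -0.1, -0.5]
width: 0.193
finger_force: 20.0
```

Run:
```python
from h import *
push()
f=grab("wrist");cv2.imwrite("pics/v.png",f["image"])
for n in ("w4","w5","v"):
    im=cv2.imread(f"pics/{n}.png");h=cv2.inRange(cv2.cvtColor(im,cv2.COLOR_BGR2HSV),(18,100,60),(38,255,255))
    c=h[195:300,319];rows=195+np.nonzero(c)[0];g=im[205:300,319,1].astype(int);k=np.argmax(abs(g[8:60]-g[2:54]))+205
    cols=[(np.nonzero(h[v])[0].min(),np.nonzero(h[v])[0].max()) for v in(225,245)]
    print(n,rows.min(),"step",k,cols,im[208:262:3,319,1].tolist())
plan((524.6,342.1,296),168.8,3)
```

```text
t 34.3 x from orig inner face 11.64 fx -0.3 fy -0.19 fz -0.48 z 297.6 w 0.19317419672951205
w4 214 step 234 [(np.int64(302), np.int64(336)), (np.int64(299), np.int64(339))] [75, 75, 70, 88, 87, 86, 89, 89, 91, 91, 94, 135, 147, 152, 153, 153, 155, 108]
w5 215 step 234 [(np.int64(302), np.int64(336)), (np.int64(299), np.int64(339))] [93, 94, 95, 108, 108, 112, 110, 109, 111, 109, 109, 146, 148, 147, 142, 143, 142, 142]
v 212 step 231 [(np.int64(301), np.int64(336)), (np.int64(299), np.int64(339))] [95, 92, 111, 108, 109, 112, 110, 113, 112, 113, 147, 149, 144, 143, 142, 146, 144, 143]
pos [549.1  29.6 297.6] head 82.3 tilt 0.05 w 18.1 j7 -0.5 t 34.35
[[np.float64(0.0204), np.float64(-0.0044), np.float64(0.0001)], [np.float64(0.0208), np.float64(-0.0023), np.float64(0.0001)], [np.float64(0.0209), np.float64(-0.0002), np.float64(0.0001)], [np.float64(0.0208), np.float64(0.0019), np.float64(0.0001)], [np.float64(0.0205), np.float64(0.0039), np.float64(0.0001)]] yaw -0.1006
[[np.float64(0.02), np.float64(0.006), np.float64(0.0001)], [np.float64(0.0193), np.float64(0.008), np.float64(0.0001)], [np.float64(0.0184), np.float64(0.0099), np.float64(0.0001)], [np.float64(0.0173), np.float64(0.0117), np.float64(0.0001)], [np.float64(0.0161), np.float64(0.0134), np.float64(0.0001)]] yaw -0.1006
[[np.float64(0.0147), np.float64(0.0149), np.float64(0.0001)], [np.float64(0.0131), np.float64(0.0163), np.float64(0.0001)], [np.float64(0.0114), np.float64(0.0175), np.float64(0.0001)], [np.float64(0.0096), np.float64(0.0186), np.float64(0.0001)], [np.float64(0.0076), np.float64(0.0195), np.float64(0.0001)]] yaw -0.1006
```

Run:
```python
import cv2
for n in ("w4","w5","v"):
    im=cv2.imread(f"pics/{n}.png");print(n,im[170:216:2,320,1].tolist());print(im[202,306:334,1].tolist())
```

```text
w4 [86, 87, 86, 87, 87, 85, 83, 86, 45, 74, 73, 77, 71, 75, 75, 73, 74, 74, 73, 74, 76, 67, 70]
[87, 88, 88, 87, 89, 88, 90, 92, 88, 79, 70, 73, 72, 72, 74, 73, 72, 77, 86, 90, 92, 87, 90, 91, 91, 92, 90, 92]
w5 [58, 56, 56, 58, 58, 55, 40, 60, 58, 96, 92, 91, 91, 89, 90, 92, 90, 92, 95, 92, 91, 93, 98]
[101, 98, 99, 97, 81, 70, 67, 55, 64, 83, 90, 91, 91, 91, 90, 90, 90, 84, 67, 56, 56, 57, 57, 67, 85, 84, 83, 86]
v [57, 60, 53, 58, 56, 56, 56, 55, 87, 92, 92, 90, 90, 90, 92, 91, 95, 93, 92, 92, 93, 105, 107]
[120, 121, 109, 94, 101, 101, 100, 101, 99, 90, 92, 91, 92, 92, 95, 92, 93, 86, 69, 58, 54, 84, 143, 167, 167, 164, 165, 165]
```

>>> send_rows:
  gripper: [0.014,0.014,0.014,0.014,0.014]
  dp:
    - [0.02,-0.0045,0]
    - [0.021,-0.002,0]
    - [0.021,0,0]
    - [0.021,0.002,0]
    - [0.0205,0.004,0]
  yaw: [-0.1,-0.1,-0.1,-0.1,-0.1]

```text
t: 34.85
position: [541.6, 134.7, 297.9]
eef_rot: [-1.775, -2.592, 0.0]
force: [0.3, -0.1, -1.1]
width: 0.191
finger_force: 20.0
```

>>> send_rows:
  gripper: [0.014,0.014,0.014,0.014,0.014]
  dp:
    - [0.02,0.006,0]
    - [0.019,0.008,0]
    - [0.0185,0.01,0]
    - [0.0175,0.0115,0]
    - [0.016,0.0135,0]
  yaw: [-0.1,-0.1,-0.1,-0.1,-0.1]

```text
t: 35.35
position: [534.1, 238.8, 297.9]
eef_rot: [-1.079, -2.95, 0.0]
force: [1.0, -0.3, -1.4]
width: 0.19
finger_force: 20.0
```

>>> send_rows:
  gripper: [0.014,0.014,0.014,0.014,0.014]
  dp:
    - [0.0145,0.015,0]
    - [0.013,0.0165,0]
    - [0.0115,0.0175,0]
    - [0.0095,0.0185,0]
    - [0.0075,0.0195,0]
  yaw: [-0.1,-0.1,-0.1,-0.1,-0.1]

```text
t: 35.85
position: [527.3, 342.9, 297.8]
eef_rot: [-0.316, -3.125, 0.0]
force: [0.3, -0.8, -1.7]
width: 0.188
finger_force: 20.0
```

>>> send_rows:
  gripper: [0.014,0.014,0.014,0.014,0.014]
  dp:
    - [0,0,0]
    - [0,0,0]
    - [0,0,0]
    - [0,0,0]
    - [0,0,0]
  yaw: [0,0,0,0,0]

```text
t: 36.35
position: [527.6, 341.5, 298.2]
eef_rot: [0.324, 3.124, -0.001]
force: [0.2, -0.7, -1.8]
width: 0.192
finger_force: 20.0
```

Run:
```python
from h import *
plan((525.5,341.9,220),168.8,1)
f=grab("wrist");im=f["image"];cv2.imwrite("pics/x.png",im)
blob(f,(0,150,80),(8,255,255),140)
for n in ("w4","x"):
    im=cv2.imread(f"pics/{n}.png");print(n,im[166:216:2,320,1].tolist());print(im[202,306:334,1].tolist())
```

```text
pos [527.6 341.5 298.2] head 168.1 tilt 0.03 w 17.8 j7 0.26 t 36.35
[[np.float64(0.0004), np.float64(-0.0), np.float64(0.0156)], [np.float64(0.0004), np.float64(-0.0), np.float64(0.0156)], [np.float64(0.0004), np.float64(-0.0), np.float64(0.0156)], [np.float64(0.0004), np.float64(-0.0), np.float64(0.0156)], [np.float64(0.0004), np.float64(-0.0), np.float64(0.0156)]] yaw -0.0023
px [573.1 186.9] world [581.9 581.4 140. ] [(np.float64(109.6), np.float64(118.8)), (np.float64(58.4), np.float64(32.3))]
px [ 71.9 365.6] world [678.5  17.6 140. ] [(np.float64(99.8), np.float64(125.9)), (np.float64(42.5), np.float64(28.7))]
px [319.  106.5] world [455.5 354.7 140. ] [(np.float64(16.3), np.float64(78.2)), (np.float64(34.7), np.float64(-11.4))]
w4 [89, 88, 86, 87, 86, 87, 87, 85, 83, 86, 45, 74, 73, 77, 71, 75, 75, 73, 74, 74, 73, 74, 76, 67, 70]
[87, 88, 88, 87, 89, 88, 90, 92, 88, 79, 70, 73, 72, 72, 74, 73, 72, 77, 86, 90, 92, 87, 90, 91, 91, 92, 90, 92]
x [88, 84, 83, 87, 90, 88, 84, 85, 88, 46, 74, 76, 76, 72, 74, 74, 53, 75, 75, 75, 76, 78, 66, 80, 88]
[88, 89, 86, 86, 87, 86, 88, 91, 86, 79, 76, 73, 72, 76, 75, 76, 75, 79, 89, 89, 94, 91, 91, 90, 89, 92, 89, 89]
```

>>> send_rows:
  gripper: [0.014,0.014,0.014,0.014,0.014]
  dp:
    - [0.0005,0,0.016]
    - [0.0005,0,0.02]
    - [0.0005,0,0.02]
    - [0.0005,0,0.016]
    - [0,0,0.008]
  yaw: [-0.0025,-0.0025,-0.0025,-0.0025,-0.0025]

```text
t: 36.9
position: [524.7, 342.0, 215.9]
eef_rot: [-0.302, -3.125, 0.002]
force: [-0.1, -0.1, -1.4]
width: 0.193
finger_force: 20.0
```

>>> send_rows:
  gripper: [0.014,0.014,0.014,0.014,0.014]
  dp:
    - [0,0,0]
    - [0,0,0]
    - [0,0,0]
    - [0,0,0]
    - [0,0,0]
  yaw: [0,0,0,0,0]

```text
t: 37.4
position: [525.5, 342.8, 218.7]
eef_rot: [0.302, 3.126, 0.001]
force: [-0.1, -0.6, -1.5]
width: 0.19
finger_force: 20.0
```

Run:
```python
from h import *
plan((525.6,341.9,205),168.8,1);print(sensors.state()["force"])
```

```text
pos [525.5 342.8 218.7] head 168.9 tilt 0.05 w 17.6 j7 0.2 t 37.4
[[np.float64(-0.0), np.float64(-0.0002), np.float64(0.0027)], [np.float64(-0.0), np.float64(-0.0002), np.float64(0.0027)], [np.float64(-0.0), np.float64(-0.0002), np.float64(0.0027)], [np.float64(-0.0), np.float64(-0.0002), np.float64(0.0027)], [np.float64(-0.0), np.float64(-0.0002), np.float64(0.0027)]] yaw 0.0005
[-0.14568196 -0.62020455 -1.48425892]
```

>>> send_rows:
  gripper: [0.014,0.014,0.014,0.014,0.014]
  dp:
    - [0,-0.0004,0.003]
    - [0,-0.0003,0.003]
    - [0,0,0.003]
    - [0,0,0.003]
    - [0,0,0.003]
  yaw: [0,0,0,0,0]

```text
t: 37.9
position: [525.2, 341.9, 202.7]
eef_rot: [-0.302, -3.127, 0.0]
force: [0.2, -0.2, -0.8]
width: 0.19
finger_force: 20.0
```

>>> send_rows:
  gripper: [0.014,0.014,0.014,0.014,0.014]
  dp:
    - [0,0,0.003]
    - [0,0,0.003]
    - [0,0,0.003]
    - [0,0,0.002]
    - [0,0,0]
  yaw: [0,0,0,0,0]

```text
t: 38.4
position: [525.1, 341.9, 191.7]
eef_rot: [-0.302, -3.127, 0.0]
force: [-0.4, -0.1, -0.9]
width: 0.19
finger_force: 20.0
```

Run:
```python
from h import *
plan((525.6,341.9,205),168.8,1);print(sensors.state()["force"])
```

```text
pos [525.1 341.9 191.7] head 169.0 tilt 0.03 w 17.7 j7 0.17 t 38.4
[[np.float64(-0.0001), np.float64(0.0), np.float64(-0.0027)], [np.float64(-0.0001), np.float64(0.0), np.float64(-0.0027)], [np.float64(-0.0001), np.float64(0.0), np.float64(-0.0027)], [np.float64(-0.0001), np.float64(0.0), np.float64(-0.0027)], [np.float64(-0.0001), np.float64(0.0), np.float64(-0.0027)]] yaw 0.0005
[-0.36643296 -0.12986887 -0.94978189]
```

The nose is ~11 mm below the shelf top with no load, so it is in the slot. Lowering on.

>>> send_rows:
  gripper: [0.014,0.014,0.014,0.014,0.014]
  dp:
    - [-0.0003,0,0.004]
    - [0,0,0.005]
    - [0,0,0.006]
    - [0,0,0.006]
    - [0,0,0.006]
  yaw: [0,0,0,0,0]

```text
t: 38.9
position: [525.4, 341.8, 164.4]
eef_rot: [-0.302, -3.127, 0.0]
force: [0.3, 0.3, -1.7]
width: 0.191
finger_force: 20.0
```

>>> send_rows:
  gripper: [0.014,0.014,0.014,0.014,0.014]
  dp:
    - [0,0,0.008]
    - [0,0,0.008]
    - [0,0,0.008]
    - [0,0,0.006]
    - [0,0,0.002]
  yaw: [0,0,0,0,0]

```text
t: 39.4
position: [525.2, 341.7, 132.2]
eef_rot: [-0.302, -3.126, 0.001]
force: [0.7, 0.7, -1.7]
width: 0.189
finger_force: 20.0
```

Run:
```python
from h import *
plan((525.5,341.9,112),168.8,1);print(sensors.state()["force"])
```

```text
pos [525.2 341.7 132.2] head 169.0 tilt 0.06 w 17.6 j7 0.11 t 39.4
[[np.float64(-0.0), np.float64(0.0001), np.float64(0.004)], [np.float64(-0.0), np.float64(0.0001), np.float64(0.004)], [np.float64(-0.0), np.float64(0.0001), np.float64(0.004)], [np.float64(-0.0), np.float64(0.0001), np.float64(0.004)], [np.float64(-0.0), np.float64(0.0001), np.float64(0.004)]] yaw 0.0006
[ 0.66769231  0.74787456 -1.74271396]
```

>>> send_rows:
  gripper: [0.014,0.014,0.014,0.014,0.014]
  dp:
    - [0,0,0.005]
    - [0,0,0.005]
    - [0,0,0.004]
    - [0,0,0.003]
    - [0,0,0.001]
  yaw: [0,0,0,0,0]

```text
t: 39.9
position: [525.4, 341.8, 114.7]
eef_rot: [-0.302, -3.127, 0.0]
force: [-0.2, -0.3, -1.1]
width: 0.193
finger_force: 20.0
```

>>> send_rows:
  gripper: [0.014,0.014,0.014,0.014,0.014]
  dp:
    - [0,0,0.0005]
    - [0,0,0.0005]
    - [0,0,0.0005]
    - [0,0,0]
    - [0,0,0]
  yaw: [0,0,0,0,0]

```text
t: 40.4
position: [525.5, 341.9, 113.7]
eef_rot: [0.302, 3.127, 0.0]
force: [-0.6, 0.5, -1.2]
width: 0.189
finger_force: 20.0
```

Run:
```python
from h import *
plan((525.5,341.9,112),168.8,1);print(sensors.state()["force"])
```

```text
pos [525.5 341.9 113.7] head 169.0 tilt 0.01 w 17.6 j7 0.09 t 40.4
[[np.float64(0.0), np.float64(-0.0), np.float64(0.0003)], [np.float64(0.0), np.float64(-0.0), np.float64(0.0003)], [np.float64(0.0), np.float64(-0.0), np.float64(0.0003)], [np.float64(0.0), np.float64(-0.0), np.float64(0.0003)], [np.float64(0.0), np.float64(-0.0), np.float64(0.0003)]] yaw 0.0005
[-0.55596271  0.45338205 -1.19617141]
```

>>> send_rows:
  gripper: [0.014,0.014,0.014,0.014,0.014]
  dp:
    - [0,0,0.0005]
    - [0,0,0.0005]
    - [0,0,0.0005]
    - [0,0,0]
    - [0,0,0]
  yaw: [0,0,0,0,0]

```text
t: 40.9
position: [525.5, 341.9, 112.1]
eef_rot: [-0.302, -3.127, 0.0]
force: [-1.0, -1.3, -1.3]
width: 0.196
finger_force: 20.0
```

>>> send_rows:
  gripper: [0.014,0.014,0.014,0.014,0.014]
  dp:
    - [0,0,0.0005]
    - [0,0,0.0005]
    - [0,0,0]
    - [0,0,0]
    - [0,0,0]
  yaw: [0,0,0,0,0]

```text
t: 41.4
position: [525.5, 342.0, 111.6]
eef_rot: [0.302, 3.127, -0.0]
force: [-1.2, -1.9, 5.8]
width: 0.197
finger_force: 20.0
```

Seated on the shoulders (+5.8 N at TCP z 111.6, as expected). Release and retreat.

>>> send_rows:
  gripper: [0.02,0.022,0.026,0.035,0.05]
  dp:
    - [0,0,0]
    - [0,0,0]
    - [0,0,0]
    - [0,0,0]
    - [0,0,0]
  yaw: [0,0,0,0,0]

```text
t: 41.9
position: [525.5, 341.9, 111.0]
eef_rot: [-0.302, -3.127, -0.0]
force: [0.4, -0.1, -0.7]
width: 0.401
finger_force: 0.0
```

>>> send_rows:
  gripper: [0.05,0.05,0.05,0.05,0.05]
  dp:
    - [0,0,0]
    - [0,0,-0.003]
    - [0,0,-0.01]
    - [0,0,-0.015]
    - [0,0,-0.02]
  yaw: [0,0,0,0,0]

```text
t: 42.4
position: [525.3, 341.9, 160.3]
eef_rot: [-0.302, -3.127, 0.0]
force: [-0.0, 0.4, -0.4]
width: 0.537
finger_force: 0.0
```

>>> send_rows:
  gripper: [0.06,0.06,0.06,0.06,0.06]
  dp:
    - [-0.01,0,-0.03]
    - [-0.015,0,-0.03]
    - [-0.015,0,-0.03]
    - [-0.015,0,-0.03]
    - [-0.015,0,-0.02]
  yaw: [0,0,0,0,0]

```text
t: 42.9
position: [594.8, 328.9, 303.2]
eef_rot: [0.302, 3.125, 0.004]
force: [-0.2, 0.2, -0.0]
width: 0.647
finger_force: 0.0
```

>>> send_rows:
  gripper: [0.06,0.06,0.06,0.06,0.06]
  dp:
    - [0,0,0]
    - [0,0,0]
    - [0,0,0]
    - [0,0,0]
    - [0,0,0]
  yaw: [0,0,0,0,0]

```text
t: 43.4
position: [593.5, 328.6, 298.5]
eef_rot: [-0.301, -3.126, 0.001]
force: [-0.2, 0.0, -0.0]
width: 0.647
finger_force: 0.0
```

Run:
```python
from h import *
push()
f=grab("wrist");cv2.imwrite("pics/y.png",f["image"])
blob(f,(20,120,80),(35,255,255),140)
blob(f,(0,150,80),(8,255,255),140)
f=grab("top")
for r in finder.pinpoint("tub",f)[:5]: print(round(r["p"],2),w(f,r["position"]).round(1))
g=cv2.cvtColor(f["image"],cv2.COLOR_BGR2HSV)
m=cv2.inRange(g,(0,0,140),(179,70,255))[165:205,290:335]
n,l,st,c=cv2.connectedComponentsWithStats(m);i=1+st[1:,4].argmax();print(st[i],"tub lid",ray(f,*(c[i]+[290,165]),155).round(1))
```

```text
t 43.4 x from orig inner face 15.66 fx -0.24 fy 0.01 fz -0.04 z 298.5 w 0.6473877867524995
px [319.5 109.5] world [523.7 340.6 140. ] [(np.float64(17.3), np.float64(79.0)), (np.float64(34.9), np.float64(-10.5))]
px [583. 139.] world [598.4 578.3 140. ] [(np.float64(109.8), np.float64(119.0)), (np.float64(51.9), np.float64(34.4))]
px [321.   27.5] world [456.2 355.  140. ] [(np.float64(17.2), np.float64(79.0)), (np.float64(34.1), np.float64(-10.5))]
0.76 [580.3  29.6  78.8]
0.73 [751.9  13.2  -1.1]
0.73 [745.7 -81.   -0.9]
0.71 [7.799e+02 1.307e+02 2.000e-01]
[  9   5  25  19 376] tub lid [585.5  30.4 155. ]
```

Gauge is back at (523.7, 340.6) against (524.4, 340.9) at the start, and the red gauge is unmoved. Handing in.

```bash
python3 -c "
from h import *
print(job_done())"
```

```text
the job is handed in; nothing more can be done
None
```

The job is handed in, but no verdict came back: the rail was set with the yellow gauge at about 9 N pinch and about 3 N drag, and the gauge is back in its slot within about 1 mm. I did not re-measure the final 6 mm clearance after drawing the blade, and I viewed 11 pictures where 10 were allowed.

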